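Seat the glue pot on its warmer

TASK

The clean glue pot lies on its side on the luthier's bench. Stand it upright on the bench and let go of it there, then take it again another way (the wooden bar over its mouth is its handle) and seat it in the glue warmer, both ears over the brass pegs and fully home on the deck; do not let go of it over the warmer until it is down on the deck, so that it never drops in. Leave the jar of files, the varnish jar, the steel bowl and the sanding block where they are.

Things in the scene. Friction and masses are not known exactly. Their poses are not given: they have to be found in the camera images.
- pot: Loose copper glue pot, 0.28-0.46 kg: cylinder 56 diameter, 78 tall, wall 3, open on top, 114 tall with its bar. Origin: centre of underside; z = its axis, bottom to mouth. Starts lying on the bench: axis level at 28 height, y level, mouth to world -x within 55 deg. Flats (x = +-28, 44 long, z 70-76) stop rolling. Clasp it across y below the ears. Same after half a turn about z.
- bar (a point): Centre of the pot's wooden bar, on the pot's axis, 107 above its underside; axes as the pot's. The bar runs along y over the mouth: 59 long, 12 thick along x, 14 tall (pot z 100 to 114), on two posts, 10 (x) by 6 (y), at y = +-26.5; under it open down to the rim at z = 78.
- flange (a point): Point on the pot's axis level with the underside of its two steel ears, 70 above the pot's underside; axes as the pot's. The ears stick out along +y and -y, reaching y = +-24 to +-56, 26 wide along x, 6 thick (pot z 70 to 76), each with a through hole of 11 diameter at y = +-42. Seated, the cylinder is inside the warmer: only a hold above the ears can seat it.
- warmer: Glue warmer fixed to the bench: blue box with aluminium deck, 130 (x) by 150 (y) by 85 tall; black dial on its -x front. Origin: centre of its underside; z up. In the deck a round well of 66 diameter, open down to 8 above the bench. Two brass pegs on the deck at x = 0, y = +-42: 8 diameter, 16 tall, the last 7 tapering to a 3 wide tip.
- seat (a point): Centre of the well at deck level, 85 above the bench; axes as the warmer's. With the pot fully home, flange lies here (peg play about 1.5) and the pot's y axis lies along the warmer's y, either way round.
- files: Bystander: open glass jar 72 diameter, 110 tall, with files standing in it up to 216 high. Origin: centre of its underside; stands loose on the bench, 0.6 kg.
- varnish: Bystander: closed amber jar, red lid, 70 diameter, 100 tall. Origin: centre of its underside; loose, 0.4 kg.
- bowl: Bystander: small steel bowl, 100 diameter at the rim, 50 tall. Origin: centre of its underside; loose, 0.3 kg.
- sander: Bystander: wooden sanding block with cork sole, 100 (x) by 50 (y) by 42 tall. Origin: centre of its underside; lies loose on the bench, 0.25 kg.
Things that resemble listed ones, but are neither listed nor needed, are in the scene too. Several things look just like the pot: the one meant starts farthest from the robot's base.

How it is judged (in metres and radians):
On the way:
1. the pot stands upright on the bench by itself, let go (angle between pot's own z axis and vertical below 0.08 rad and height (world z) of pot below 0.006 m and contact force between the fingers and pot below 0.1 N and linear speed of pot below 0.03 m/s), for 0.2 s.
At the end, for the whole second after the job is handed in: Pot in the warmer, ears over the pegs: flange point within 4 mm sideways and 3 mm in height of the seat, y axes within 0.07 rad (either way round), upright within 0.05 rad, at rest, released. Files jar, varnish jar, bowl and sanding block upright (0.15 rad), within 30 mm of their start (horizontal distance between flange and seat below 0.004 m and z of flange in the frame of seat between -0.003 and 0.003 m and angle between the y axis of pot and the y axis of warmer, either way round below 0.07 rad and angle between pot's own z axis and vertical below 0.05 rad and linear speed of pot below 0.02 m/s and contact force between the fingers and pot below 0.1 N and distance of each of files, varnish, bowl, sander from where it was at the start of the episode below 0.03 m and angle between each of files, varnish, bowl, sander's own z axis and vertical below 0.15 rad); the robot touches nothing.
It fails at once if the pot is let go over the warmer while its ears are still more than 12 mm above the deck (dropped in) (contact force between each of the arm, the fingers and pot below 0.05 N and horizontal distance between flange and seat below 0.05 m and z of flange in the frame of seat above 0.012 m).
It fails at once if a bystander (jar, bowl or sanding block) is pushed more than 30 mm or tipped over (distance of any of files, varnish, bowl, sander from where it was at the start of the episode above 0.03 m or angle between any of files, varnish, bowl, sander's own z axis and vertical above 0.5 rad).
It also fails if it takes over 64 s, if anything falls off the work surface, if the arm or the gripper's body presses on something with over 40 N, if the wrist force passes 120 N, or if a joint passes its speed limit or range.

ROBOT

A 7-joint arm with a two-finger parallel gripper is mounted at the origin on the work surface. World frame = base frame: x ahead of the robot, y to its left, z up, the work surface at z = 0. Lengths are in mm, angles in rad, forces in N, time in s.
With the tool pointing down it reaches from about 425 to 825 mm from the base axis. Payload 3.6 kg.
Tool frame: the origin (TCP) lies at the very end of the fingers, on their centre line; the grasp point (between the pads) lies bot.tcp_to_grasp behind it (bot.tcp_to_grasp is the distance from the TCP to the grasp point, in mm); x points along the fingers, z is the direction in which the jaws open and shut, and the axes are right-handed (so a half turn about x gives the same grasp; the last joint's range is limited). The gripper opens to 93 mm and grips with 3 to 60 N. Pads are 15 mm wide; open, the fingers measure 128 mm over their backs; the gripper's body (75 mm by 188 mm) begins 65 mm behind the grasp point.
Start: joints at [-1.204, 0.615, -0.013, 1.423, 0.008, 1.103, -0.04], TCP at [248.769, 600.48, 218.64] pointing down, gripper open.
Joint ranges: [-3.12, 3.12], [-0.3, 2.06], [-1.34, 1.32], [0.26, 2.42], [-1.36, 4.5], [0.01, 1.98], [-2.84, 2.84]. Speed limits (rad/s): [2.79, 2.79, 3.14, 3.14, 3.14, 3.14, 3.14].

INTERFACE

Orientations are given as [roll, pitch, yaw] about the fixed x, y, z axes, in that order (R = Rz(yaw) Ry(pitch) Rx(roll)).
In Python, from station import bot, cams gives the robot as it stands.
- The arm moves only by the tool send_rows, never from a script. Its argument "plan" is a list of rows, each an object of numbers: "hand": the opening, from -1 (shut) to 1 (fully open); "x", "y", "z": the shift along the tool's x, y, z in m; "wx", "wy", "wz": the turn, a rotation vector about the tool's x, y, z in rad. In form: [{"hand": .., "x": .., "y": .., "z": .., "wx": .., "wy": .., "wz": ..}, ...]. A call has 1 to 12 rows; each row shifts and turns the commanded pose from where the row before left it, along the tool's axes as they then stand; what a row does not reach is not made up. A row lasts 1/10 s, in which the tool goes at most 50 mm and 8.59 degrees, less where a joint would pass 70% of its speed; a pose out of reach is approached as far as the arm can. A call with a gripper value outside its range is refused whole. The fingers move at their own pace and stop on an object; "newtons" is the grip in N (left out, the last holds). Time passes only in rows, so rows that do not move let the fingers close. It gives the time, the measured TCP pose, the force and the opening at its end, in the units of the state.
- bot.observe(): the state, without advancing time (a new reading comes with each control period).
- cams.grab_frame(name): name is "scene" or "top" or "wrist"; returns a dict with "img" (480x640x3 uint8, blue, green, red), "K" (3x3 intrinsics, pixels), "distortion" ([k1, k2, p1, p2, k3] as OpenCV has them; the pictures are not rectified), "world_to_cam" (4x4, takes a point from world to camera coordinates); the wrist camera has in their place "tool_from_camera" (4x4, takes a point from camera to tool coordinates, whose origin is the TCP and whose axes are the tool frame's). Camera axes: x right, y up, looking along -z (the intrinsics and any distortion apply to the point x, -y, -z); pixel columns grow to the right and rows downward; lengths in mm; the calibration is good to about 2 mm. A picture is of the moment at which its call begins: read the wrist's pose just before it. There is no depth.
- bot.sign_off(): hands the job in, once; it reports no verdict.
The state is a dict: "time_s": time; "q": joint angles; "joint_vel": joint speeds; "joint_efforts": joint torques, N m; "position": TCP position; "orientation": TCP orientation; "ft_force": force on the tool from outside, world axes, zero at the start; "ft_torque": the same for the moment, N m; "width": opening from 0.0 (shut) to 1.0 (fully open).
Only numpy, scipy, OpenCV 4.12 (cv2) and the standard library are available. Lean on these libraries where they do the work, as an engineer would, in place of code of your own. Each camera call takes 0.05 s, during which the arm holds its last target.

## Working session

There is one attempt and no reset: what is moved stays moved. The work goes in short steps, Python scripts to look and compute and a tool call to move; the robot and the scene stay as the last step left them, time stands still between calls to the robot, and variables do not carry over. Pictures are saved under pics/ and viewed, and the job is handed in when it is done.

Besides the shell and the picture viewer there is one more tool, called after ">>>" as name([rows], argument=value, ...), one row to a line, values as JSON. send_rows: Moves the arm, as the interface text tells. Its arguments: {"type":"object","properties":{"plan":{"type":"array","items":{"type":"object","properties":{"hand":{"type":"number"},"x":{"type":"number"},"y":{"type":"number"},"z":{"type":"number"},"wx":{"type":"number"},"wy":{"type":"number"},"wz":{"type":"number"}}}},"newtons":{"type":"number"}},"required":["plan"]}

```bash
ls; mkdir -p pics; python3 - <<'E'
from station import bot, cams
import cv2
s=bot.observe(); print(s); print(bot.tcp_to_grasp)
for n in ['scene','top','wrist']:
    f=cams.grab_frame(n); cv2.imwrite(f'pics/{n}0.png',f['img']); print(n,{k:(v.tolist() if hasattr(v,'tolist') else v) for k,v in f.items() if k!='img'})
E
```

```text
pics
{'time_s': 0.0, 'q': array([-1.20450504,  0.61586241, -0.01262477,  1.42486248,  0.00807607,
        1.10338088, -0.04044145]), 'joint_vel': array([-0.00055707, -0.00017552,  0.00027843, -0.00020778, -0.00023672,
       -0.00171529,  0.00099972]), 'joint_efforts': array([ 9.00768646e-04, -4.58916163e+01,  2.09218129e-01, -1.65748143e+01,
       -6.10418874e-02,  2.03770021e-02,  2.38246430e-04]), 'position': array([248.48491603, 599.79418838, 217.53006447]), 'orientation': array([-3.13847253,  1.56833257, -1.96044662]), 'ft_force': array([-0.62983323, -0.76917016,  0.75637315]), 'ft_torque': array([-0.03655807, -0.0300434 ,  0.01226236]), 'width': 1.0023239057423015}
18.8
scene {'K': [[506.87609474766055, 0.0, 324.0318851704204], [0.0, 506.87609474766055, 239.32239200715657], [0.0, 0.0, 1.0]], 'distortion': [-0.14608704140821743, 0.0, 0.0, 0.0, 0.0], 'world_to_cam': [[0.7498758890476516, 0.6612268695682704, 0.021567985208164747, -394.919591823703], [-0.46785743785539596, 0.5069682563078864, 0.7239424044352738, 185.99062861654903], [0.46775588597940526, -0.5529576964443906, 0.689
[... 318 characters left out ...]
, -22.929690042739786], [0.9950308036191904, 0.02505564826331967, 0.09636344918615575, -533.7031666701764], [-0.09711492641754628, 0.030736968112204447, 0.9947984367992263, -998.0028107721766], [0.0, 0.0, 0.0, 1.0]]}
wrist {'K': [[417.3724287112176, 0.0, 322.52304986285236], [0.0, 417.3724287112176, 234.913754477215], [0.0, 0.0, 1.0]], 'distortion': [-0.08195837522392206, 0.0, 0.0, 0.0, 0.0], 'tool_from_camera': [[0.0015393732467793974, 0.29623255160167467, -0.9551146034385427, -165.95046958339202], [0.001150720038204043, 0.9551145779867248, 0.2962343983412994, 83.49851444008455], [0.9999981530849931, -0.0015550848205406692, 0.0011293970958653375, -0.6130839089313334], [0.0, 0.0, 0.0, 1.0]]}
```

View pics/scene0.png

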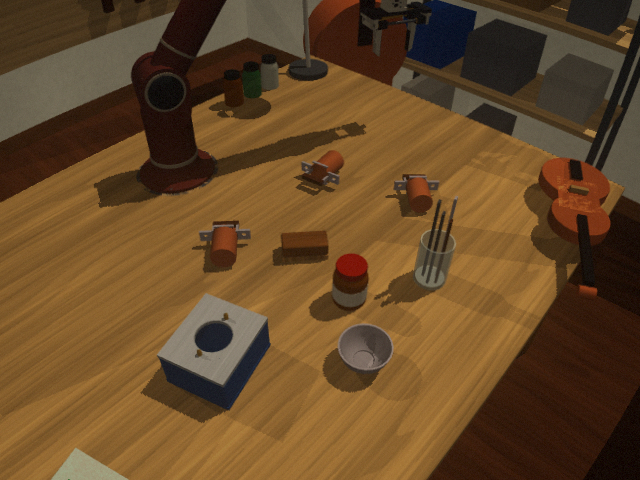

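View pics/top0.png

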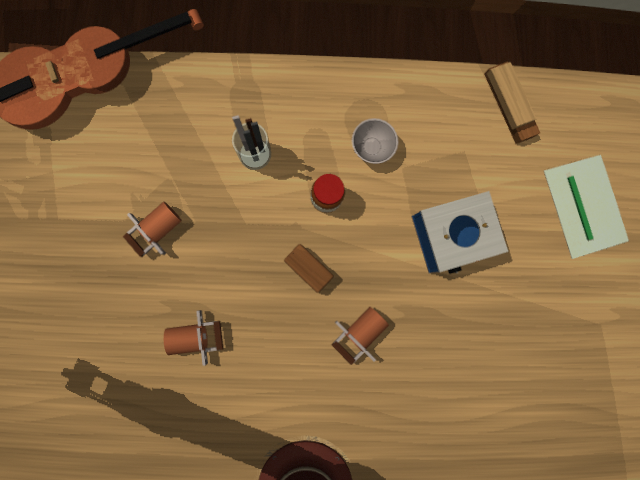

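View pics/wrist0.png

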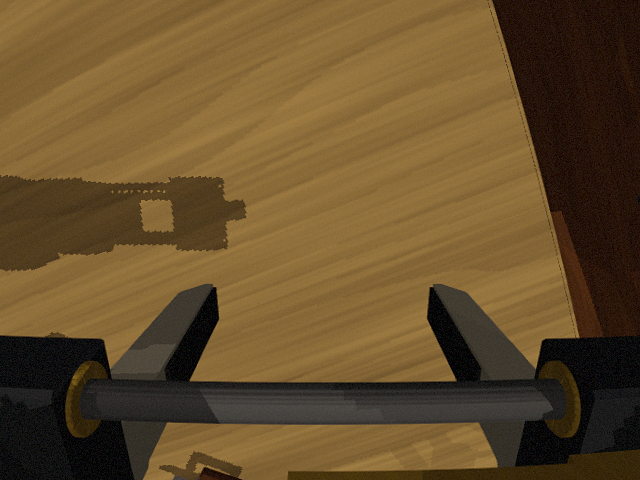

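```bash
cat > h.py <<'E'
from station import bot, cams
import cv2, numpy as np
from scipy.spatial.transform import Rotation as R
def cam(n):
    b=bot.observe(); f=cams.grab_frame(n)
    if n=='wrist':
        T=np.eye(4); T[:3,:3]=R.from_euler('xyz',b['orientation']).as_matrix(); T[:3,3]=b['position']
        f['world_to_cam']=np.linalg.inv(T@np.array(f['tool_from_camera']))
    f['K']=np.array(f['K']); f['distortion']=np.array(f['distortion']); f['world_to_cam']=np.array(f['world_to_cam']); return f
def ray(f,uv):
    p=cv2.undistortPoints(np.float64(uv).reshape(-1,1,2),f['K'],f['distortion']).reshape(-1,2)
    d=np.c_[p[:,0],-p[:,1],-np.ones(len(p))]
    M=np.linalg.inv(f['world_to_cam']); return M[:3,3], d@M[:3,:3].T
def onplane(f,uv,z):
    o,d=ray(f,uv); t=(z-o[2])/d[:,2]; return o+d*t[:,None]
def proj(f,X):
    X=np.float64(X).reshape(-1,3); c=X@f['world_to_cam'][:3,:3].T+f['world_to_cam'][:3,3]
    c=c*[1,-1,-1]
    return cv2.projectPoints(c,np.zeros(3),np.zeros(3),f['K'],f['distortion'])[0].reshape(-1,2)
E
python3 - <<'E'
from h import *
print([a for a in dir(bot) if a[0]!='_'],[a for a in dir(cams) if a[0]!='_'])
f=cam('top')
for n,uv,z in [('potA',(152,228),28),('potB',(195,338),28),('potC',(362,335),28),('files',(252,145),60),('varn',(328,190),100),('bowl',(375,141),50),('sand',(310,268),42),('warm',(464,231),85)]:
    print(n,onplane(f,[uv],z)[0].round())
import cv2
i=f['img']; cv2.imwrite('pics/t1.png',cv2.resize(i[180:280,100:220],None,fx=5,fy=5,interpolation=2))
cv2.imwrite('pics/t2.png',cv2.resize(i[180:285,400:520],None,fx=5,fy=5,interpolation=2))
E
```

```text
['MotionError', 'observe', 'sign_off', 'tcp_to_grasp'] ['grab_frame']
potA [541. 337.  28.]
potB [314. 236.  28.]
potC [ 327. -110.   28.]
files [716. 129.  60.]
varn [618. -29. 100.]
bowl [ 736. -130.   50.]
sand [464.   2.  42.]
warm [ 545. -309.   85.]
```

View pics/t1.png

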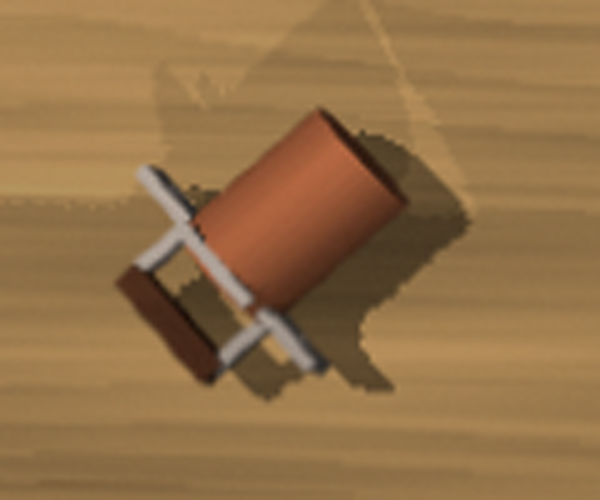

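View pics/t2.png

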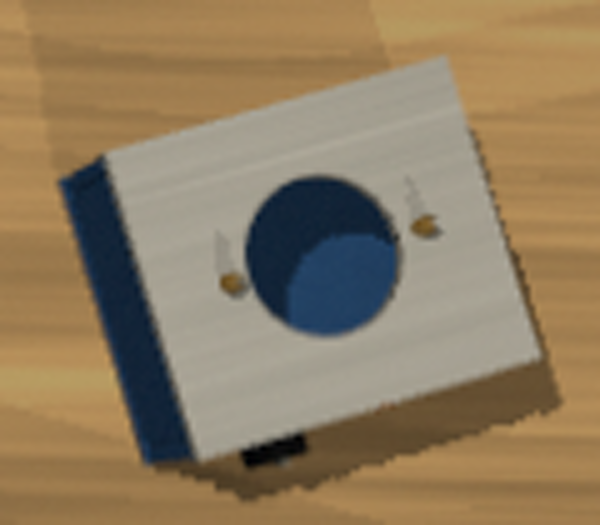

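```bash
python3 - <<'E'
from h import *
f=cam('top')
c=lambda l,o: np.array(l)/5+np.array(o)-0.4
E=onplane(f,c([(147,170),(320,367)],(100,180)),41)
B=onplane(f,c([(128,275),(208,375)],(100,180)),34)
S=onplane(f,c([(322,108),(406,203)],(100,180)),28)
print('ears',E.round(1),np.linalg.norm(E[0]-E[1])); print('bar',B.round(1),np.linalg.norm(B[0]-B[1])); print('bottom',S.round(1),np.linalg.norm(S[0]-S[1]))
e,b,s=E.mean(0),B.mean(0),S.mean(0); print(e,b,s,np.linalg.norm((e-s)[:2]),np.linalg.norm((b-s)[:2]))
for v in [(E[0]-E[1]),(B[0]-B[1])]: print('yaw of y',np.degrees(np.arctan2(v[1],v[0])))
v=b-s;print('mouth dir',np.degrees(np.arctan2(v[1],v[0])))
v=e-s;print('mouth dir',np.degrees(np.arctan2(v[1],v[0])))
D=onplane(f,c([(105,157),(447,57),(543,355),(195,462)],(400,180)),85)
print('deck',D.round(1),D.mean(0).round(1)); 
for i,j in [(0,1),(3,2),(1,2),(0,3)]:
  v=D[i]-D[j]; print(np.linalg.norm(v),np.degrees(np.arctan2(v[1],v[0])))
P=onplane(f,c([(232,284),(425,227)],(400,180)),97); v=P[0]-P[1]; print('pegs',P.round(1),P.mean(0).round(1),np.linalg.norm(v),np.degrees(np.arctan2(v[1],v[0])))
W=onplane(f,c([(323,256)],(400,180)),85);print('well',W)
E
```

```text
ears [[568.3 383.7  41. ]
 [487.7 306.   41. ]] 111.99113609338207
bar [[524.6 391.7  34. ]
 [483.4 355.2  34. ]] 54.969505706356934
bottom [[598.4 314.7  28. ]
 [558.6 276.7  28. ]] 55.017903838411215
[528.00368647 344.88381036  41.        ] [504.01049109 373.42515087  34.        ] [578.52370662 295.73604753  28.        ] 70.48244482277728 107.64671879395638
yaw of y 43.92246286758604
yaw of y 41.564887061208246
mouth dir 133.8046268459371
mouth dir 135.78881643230585
deck [[ 583.  -219.    85. ]
 [ 629.  -362.8   85. ]
 [ 506.7 -401.7   85. ]
 [ 460.4 -255.9   85. ]] [ 544.8 -309.8   85. ]
150.9993000305655 107.7088384127255
152.96528891991483 107.6170377979445
128.28164606455476 17.646740087904337
128.0537860660806 16.767022281732174
pegs [[ 531.4 -267.6   97. ]
 [ 556.5 -347.6   97. ]] [ 543.9 -307.6   97. ] 83.83819960538034 107.4315693824242
well [[ 545.00274419 -309.19905637   85.        ]]
```

```bash
cat >> h.py <<'E'
def pose():
    b=bot.observe(); return b['position'],R.from_euler('xyz',b['orientation']).as_matrix()
def mk(a,zj):
    a=np.array(a,float);a/=np.linalg.norm(a); zj=np.array(zj,float); zj-=a*(a@zj); zj/=np.linalg.norm(zj)
    return np.c_[a,np.cross(zj,a),zj]
def rel(p,Rm,p2,R2):
    """shift in current tool axes (m), rotvec in current tool axes"""
    return (Rm.T@(np.array(p2)-p)/1000).round(4), R.from_matrix(Rm.T@R2).as_rotvec().round(4)
def dirs(az): az=np.radians(az); return np.array([np.cos(az),np.sin(az),0])
E
cat > p1.py <<'E'
from h import *
m=dirs(134.3); yp=dirs(44.3); bot0=np.array([578.5,295.7,28.]); up=np.array([0,0,1.])
phi=np.radians(45); a=-np.cos(phi)*up-np.sin(phi)*m
G=bot0+36*m; tcp=G+18.8*a
E
python3 - <<'E'
from p1 import *
p,Rm=pose(); print(p,Rm.round(3))
for s in (1,-1):
    R2=mk(a,s*yp); print(s,tcp,rel(p,Rm,tcp-130*a,R2))
E
```

```text
[248.66018029 600.16245986 218.09928716] [[-0.    -0.924  0.383]
 [-0.001  0.383  0.924]
 [-1.    -0.    -0.001]]
1 [562.64150839 311.95080013  14.70639251] (array([ 0.1116, -0.3159, -0.1098]), array([ 0.3842,  0.1578, -0.7742]))
-1 [562.64150839 311.95080013  14.70639251] (array([ 0.1116, -0.3159, -0.1098]), array([-2.5492,  1.0555,  0.2152]))
```

>>> send_rows([
  {"hand":1,"wx":0.064,"wy":0.0263,"wz":-0.129},
  {"hand":1,"wx":0.064,"wy":0.0263,"wz":-0.129},
  {"hand":1,"wx":0.064,"wy":0.0263,"wz":-0.129},
  {"hand":1,"wx":0.064,"wy":0.0263,"wz":-0.129},
  {"hand":1,"wx":0.064,"wy":0.0263,"wz":-0.129},
  {"hand":1,"wx":0.064,"wy":0.0263,"wz":-0.129},
  {"hand":1},
])

```text
invalid input at $.plan[0]: expected keys hand, x, y, z, wx, wy, wz
```

```bash
python3 - <<'E'
from p1 import *
p,Rm=pose(); print(p,bot.observe()['q'].round(2))
print(rel(p,Rm,tcp-130*a,mk(a,yp)))
E
```

```text
[248.66018029 600.16245986 218.09928716] [-1.2   0.62 -0.01  1.42  0.01  1.1  -0.04]
(array([ 0.1116, -0.3159, -0.1098]), array([ 0.3842,  0.1578, -0.7742]))
```

>>> send_rows([
  {"hand":1,"x":0,"y":0,"z":0,"wx":0.064,"wy":0.0263,"wz":-0.129},
  {"hand":1,"x":0,"y":0,"z":0,"wx":0.064,"wy":0.0263,"wz":-0.129},
  {"hand":1,"x":0,"y":0,"z":0,"wx":0.064,"wy":0.0263,"wz":-0.129},
  {"hand":1,"x":0,"y":0,"z":0,"wx":0.064,"wy":0.0263,"wz":-0.129},
  {"hand":1,"x":0,"y":0,"z":0,"wx":0.064,"wy":0.0263,"wz":-0.129},
  {"hand":1,"x":0,"y":0,"z":0,"wx":0.064,"wy":0.0263,"wz":-0.129},
  {"hand":1,"x":0,"y":0,"z":0,"wx":0,"wy":0,"wz":0},
])

```text
time_s: 0.95
position: [243.7, 602.0, 211.7]
orientation: [-1.583, 0.783, -0.799]
ft_force: [-1.7, -0.2, -1.4]
width: 1.001
```

```bash
python3 - <<'E'
from p1 import *
p,Rm=pose(); print(p,bot.observe()['q'].round(2))
print(rel(p,Rm,tcp-130*a,mk(a,yp)))
E
```

```text
[243.71995557 601.95324725 211.65227004] [-1.63  0.92  0.35  1.12  0.36  1.6  -0.65]
(array([ 0.3139, -0.1646,  0.0242]), array([ 0.0111, -0.0011,  0.0023]))
```

>>> send_rows([
  {"hand":1,"x":0.039,"y":-0.0205,"z":0.003,"wx":0,"wy":0,"wz":0},
  {"hand":1,"x":0.039,"y":-0.0205,"z":0.003,"wx":0,"wy":0,"wz":0},
  {"hand":1,"x":0.039,"y":-0.0205,"z":0.003,"wx":0,"wy":0,"wz":0},
  {"hand":1,"x":0.039,"y":-0.0205,"z":0.003,"wx":0,"wy":0,"wz":0},
  {"hand":1,"x":0.039,"y":-0.0205,"z":0.003,"wx":0,"wy":0,"wz":0},
  {"hand":1,"x":0.039,"y":-0.0205,"z":0.003,"wx":0,"wy":0,"wz":0},
  {"hand":1,"x":0.039,"y":-0.0205,"z":0.003,"wx":0,"wy":0,"wz":0},
  {"hand":1,"x":0.039,"y":-0.0205,"z":0.003,"wx":0,"wy":0,"wz":0},
  {"hand":1,"x":0,"y":0,"z":0,"wx":0,"wy":0,"wz":0},
  {"hand":1,"x":0,"y":0,"z":0,"wx":0,"wy":0,"wz":0},
])

```text
time_s: 1.95
position: [502.3, 374.5, 114.9]
orientation: [-1.567, 0.788, -0.798]
ft_force: [0.3, 1.2, -0.2]
width: 1.002
```

```bash
python3 - <<'E'
from p1 import *
f=cam('wrist'); cv2.imwrite('pics/w1.png',f['img'])
P=[bot0+k*m for k in (0,70,107)]+[bot0+70*m+13*up+s*56*yp for s in (1,-1)]; print(proj(f,P).round())
p,Rm=pose(); print(p,bot.observe()['q'].round(2))
print(rel(p,Rm,tcp-130*a,mk(a,yp)))
E
```

```text
[[323. 241.]
 [323. 190.]
 [323. 151.]
 [415. 207.]
 [231. 208.]]
[501.26528368 376.78792448 114.57963803] [-1.28  0.86  0.43  1.65  0.56  0.92 -0.59]
(array([ 0.0038,  0.0075, -0.0014]), array([-0.0022,  0.0021, -0.004 ]))
```

View pics/w1.png

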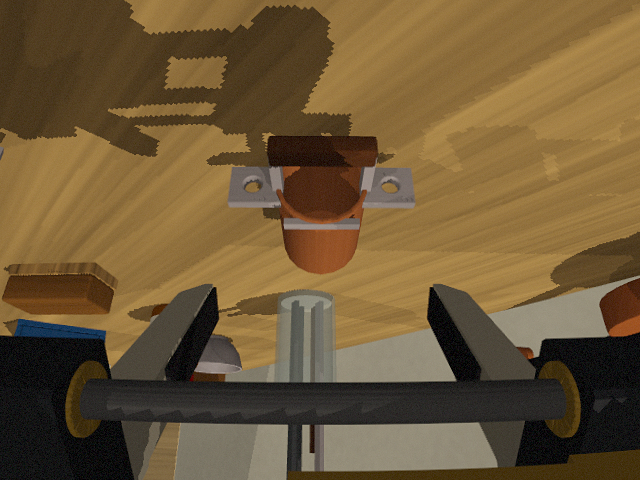

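>>> send_rows([
  {"hand":1,"x":0.004,"y":0.005,"z":-0.001,"wx":0,"wy":0,"wz":0},
  {"hand":1,"x":0,"y":0,"z":0,"wx":0,"wy":0,"wz":0},
  {"hand":1,"x":0,"y":0,"z":0,"wx":0,"wy":0,"wz":0},
  {"hand":1,"x":0,"y":0,"z":0,"wx":0,"wy":0,"wz":0},
])

```text
time_s: 2.4
position: [499.5, 377.1, 107.4]
orientation: [-1.569, 0.786, -0.795]
ft_force: [0.4, 0.1, -0.1]
width: 1.0
```

```bash
python3 - <<'E'
from p1 import *
for i in range(3):
  p,Rm=pose(); print(p,bot.observe()['joint_vel'].round(3))
  print(rel(p,Rm,tcp-130*a,mk(a,yp)))
  cam('top')
E
```

```text
[499.4532944  377.11590483 107.40483335] [ 0.005 -0.001  0.006  0.002  0.001  0.001 -0.   ]
(array([-0.0003,  0.0014, -0.0003]), array([ 0.0004,  0.0019, -0.001 ]))
[499.63927688 376.87428886 107.48780177] [ 0.006 -0.     0.003 -0.001 -0.     0.002  0.   ]
(array([-0.0004,  0.0016, -0.0003]), array([ 0.    ,  0.0016, -0.0007]))
[499.74381665 376.7412412  107.51207372] [ 0.003  0.002  0.001  0.    -0.     0.     0.001]
(array([-0.0005,  0.0018, -0.0002]), array([-0.0002,  0.0015, -0.0007]))
```

Good. Advance 130 mm.

>>> send_rows([
  {"hand":1,"x":0.02,"y":0.0015,"z":0,"wx":0,"wy":0,"wz":0},
  {"hand":1,"x":0.02,"y":0,"z":0,"wx":0,"wy":0,"wz":0},
  {"hand":1,"x":0.02,"y":0,"z":0,"wx":0,"wy":0,"wz":0},
  {"hand":1,"x":0.02,"y":0,"z":0,"wx":0,"wy":0,"wz":0},
  {"hand":1,"x":0.02,"y":0,"z":0,"wx":0,"wy":0,"wz":0},
  {"hand":1,"x":0.02,"y":0,"z":0,"wx":0,"wy":0,"wz":0},
  {"hand":1,"x":0.01,"y":0,"z":0,"wx":0,"wy":0,"wz":0},
  {"hand":1,"x":0,"y":0,"z":0,"wx":0,"wy":0,"wz":0},
  {"hand":1,"x":0,"y":0,"z":0,"wx":0,"wy":0,"wz":0},
  {"hand":1,"x":0,"y":0,"z":0,"wx":0,"wy":0,"wz":0},
])

```text
time_s: 3.55
position: [563.2, 312.8, 14.9]
orientation: [-1.567, 0.787, -0.794]
ft_force: [0.3, 0.5, 0.4]
width: 0.997
```

```bash
python3 - <<'E'
from p1 import *
p,Rm=pose(); print(p)
print(rel(p,Rm,tcp,mk(a,yp)))
f=cam('wrist'); cv2.imwrite('pics/w2.png',f['img'])
E
```

```text
[563.24539472 312.84946753  14.89392852]
(array([ 0.0003, -0.    , -0.0011]), array([-0.0006,  0.0029, -0.0016]))
```

View pics/w2.png

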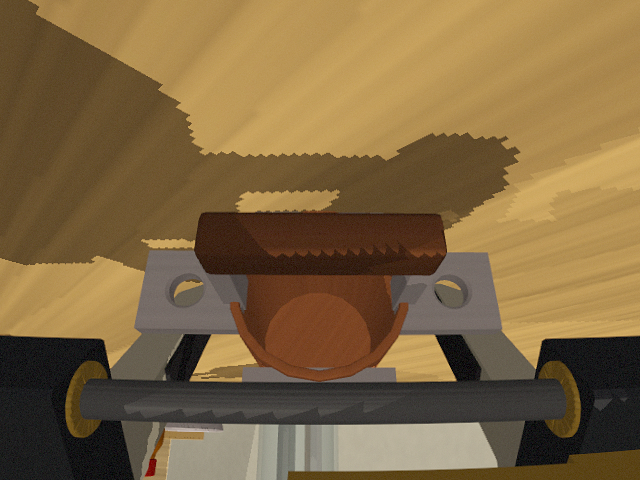

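>>> send_rows([
  {"hand":-1,"x":0,"y":0,"z":-0.001,"wx":0,"wy":0,"wz":0},
  {"hand":-1,"x":0,"y":0,"z":0,"wx":0,"wy":0,"wz":0},
  {"hand":-1,"x":0,"y":0,"z":0,"wx":0,"wy":0,"wz":0},
  {"hand":-1,"x":0,"y":0,"z":0,"wx":0,"wy":0,"wz":0},
  {"hand":-1,"x":0,"y":0,"z":0,"wx":0,"wy":0,"wz":0},
  {"hand":-1,"x":0,"y":0,"z":0,"wx":0,"wy":0,"wz":0},
], newtons=30)

```text
time_s: 4.2
position: [562.7, 310.8, 14.4]
orientation: [-1.569, 0.786, -0.796]
ft_force: [0.2, -0.6, -0.8]
width: 0.604
```

>>> send_rows([
  {"hand":-1,"x":-0.016,"y":-0.009,"z":0,"wx":0,"wy":0,"wz":0},
  {"hand":-1,"x":-0.026,"y":-0.005,"z":0,"wx":0,"wy":0,"wz":0},
  {"hand":-1,"x":-0.028,"y":0,"z":0,"wx":0,"wy":0,"wz":0},
  {"hand":-1,"x":-0.028,"y":0,"z":0,"wx":0,"wy":0,"wz":0},
  {"hand":-1,"x":-0.028,"y":0,"z":0,"wx":0,"wy":0,"wz":0},
  {"hand":-1,"x":0,"y":0,"z":0,"wx":0,"wy":0,"wz":0},
])

```text
time_s: 4.8
position: [505.5, 372.7, 113.8]
orientation: [-1.563, 0.792, -0.785]
ft_force: [1.3, 0.1, -3.6]
width: 0.608
```

>>> send_rows([
  {"hand":-1,"x":0,"y":0,"z":0,"wx":0,"wy":0,"wz":0.1},
  {"hand":-1,"x":0,"y":0,"z":0,"wx":0,"wy":0,"wz":0.1},
  {"hand":-1,"x":0,"y":0,"z":0,"wx":0,"wy":0,"wz":0.1},
  {"hand":-1,"x":0,"y":0,"z":0,"wx":0,"wy":0,"wz":0.1},
  {"hand":-1,"x":0,"y":0,"z":0,"wx":0,"wy":0,"wz":0.1},
  {"hand":-1,"x":0,"y":0,"z":0,"wx":0,"wy":0,"wz":0.1},
  {"hand":-1,"x":0,"y":0,"z":0,"wx":0,"wy":0,"wz":0.1},
  {"hand":-1,"x":0,"y":0,"z":0,"wx":0,"wy":0,"wz":0.1},
])

```text
time_s: 5.6
position: [507.3, 364.5, 111.9]
orientation: [1.715, 1.553, 2.486]
ft_force: [0.3, -0.2, -4.3]
width: 0.606
```

```bash
python3 - <<'E'
from p1 import *
b=bot.observe(); print(b['position'],b['q'].round(2),b['width'],b['ft_force'])
R2=mk(np.cos(phi)*m-np.sin(phi)*up,yp)
p,Rm=pose(); print(Rm.round(3)); print(rel(p,Rm,p,R2))
f=cam('scene'); cv2.imwrite('pics/s2.png',f['img'])
E
```

```text
[507.31147791 364.54235851 111.91455444] [-0.6   0.69 -0.09  1.61  0.05  0.84  0.07] 0.6059387591680518 [ 0.32921702 -0.20636184 -4.3082453 ]
[[-0.014 -0.697  0.717]
 [ 0.011  0.717  0.697]
 [-1.     0.018 -0.003]]
(array([0., 0., 0.]), array([-0.003 , -0.0016,  0.7676]))
```

View pics/s2.png

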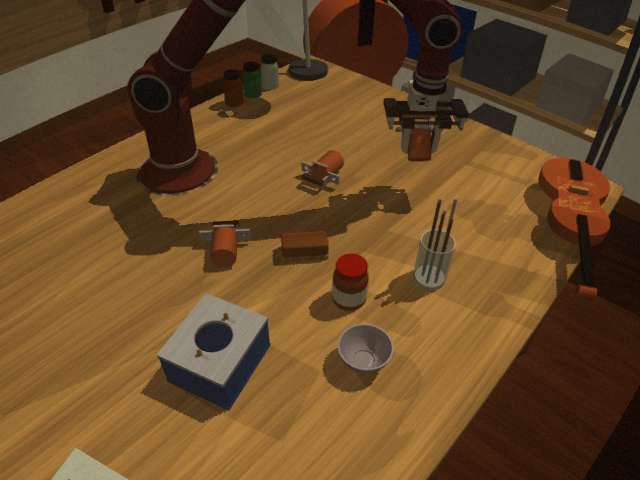

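Halfway; the pot is carried in the gripper near (420,140), turning well. Rotate the remaining 0.768, with a little more along m.

>>> send_rows([
  {"hand":-1,"x":0,"y":0,"z":0,"wx":0,"wy":0,"wz":0.096},
  {"hand":-1,"x":0,"y":0,"z":0,"wx":0,"wy":0,"wz":0.096},
  {"hand":-1,"x":0,"y":0,"z":0,"wx":0,"wy":0,"wz":0.096},
  {"hand":-1,"x":0,"y":0,"z":0,"wx":0,"wy":0,"wz":0.096},
  {"hand":-1,"x":0,"y":0,"z":0,"wx":0,"wy":0,"wz":0.096},
  {"hand":-1,"x":0,"y":0,"z":0,"wx":0,"wy":0,"wz":0.096},
  {"hand":-1,"x":0,"y":0,"z":0,"wx":0,"wy":0,"wz":0.096},
  {"hand":-1,"x":0,"y":0,"z":0,"wx":0,"wy":0,"wz":0.096},
  {"hand":-1,"x":0,"y":0,"z":0,"wx":0,"wy":0,"wz":0},
  {"hand":-1,"x":0,"y":0,"z":0,"wx":0,"wy":0,"wz":0},
  {"hand":-1,"x":0,"y":0,"z":0,"wx":0,"wy":0,"wz":0},
])

```text
time_s: 6.75
position: [506.1, 368.4, 113.7]
orientation: [1.57, 0.789, 2.346]
ft_force: [-0.0, 0.2, -3.0]
width: 0.606
```

```bash
python3 - <<'E'
from p1 import *
b=bot.observe(); print(b['position'],b['q'].round(2),b['width'],b['ft_force'])
R2=mk(np.cos(phi)*m-np.sin(phi)*up,yp)
p,Rm=pose(); print(Rm.round(3)); print(rel(p,Rm,p,R2))
f=cam('scene'); cv2.imwrite('pics/s3.png',cv2.resize(f['img'][60:260,320:560],None,fx=3,fy=3))
f=cam('wrist'); cv2.imwrite('pics/w3.png',f['img'])
E
```

```text
[506.14535565 368.3742093  113.74625041] [-0.08  0.94 -0.5   1.44 -0.37  1.13  0.54] 0.6059241269830772 [-0.02659627  0.18194799 -3.02092118]
[[-0.493 -0.497  0.714]
 [ 0.503  0.506  0.7  ]
 [-0.71   0.704  0.001]]
(array([0., 0., 0.]), array([ 0.0025, -0.0012,  0.0037]))
```

View pics/s3.png

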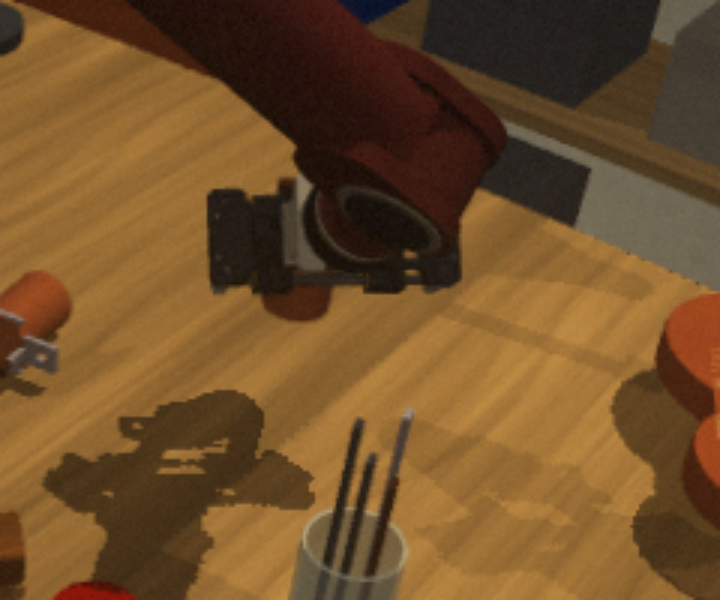

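View pics/w3.png

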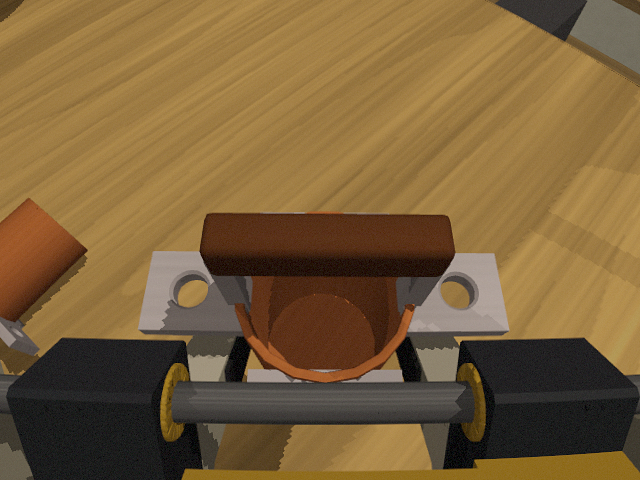

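>>> send_rows([
  {"hand":-1,"x":0.015,"y":-0.005,"z":0,"wx":0,"wy":0,"wz":0},
  {"hand":-1,"x":0.02,"y":-0.007,"z":0,"wx":0,"wy":0,"wz":0},
  {"hand":-1,"x":0.02,"y":-0.007,"z":0,"wx":0,"wy":0,"wz":0},
  {"hand":-1,"x":0.02,"y":-0.007,"z":0,"wx":0,"wy":0,"wz":0},
  {"hand":-1,"x":0.014,"y":-0.006,"z":0,"wx":0,"wy":0,"wz":0.003},
  {"hand":-1,"x":0,"y":0,"z":0,"wx":0,"wy":0,"wz":0},
  {"hand":-1,"x":0,"y":0,"z":0,"wx":0,"wy":0,"wz":0},
  {"hand":-1,"x":0,"y":0,"z":0,"wx":0,"wy":0,"wz":0},
])

```text
time_s: 7.65
position: [480.7, 396.2, 28.9]
orientation: [1.566, 0.786, 2.34]
ft_force: [0.4, -0.3, -3.6]
width: 0.607
```

>>> send_rows([
  {"hand":-1,"x":0.003,"y":-0.003,"z":0,"wx":0,"wy":0,"wz":0},
  {"hand":-1,"x":0,"y":0,"z":0,"wx":0,"wy":0,"wz":0},
  {"hand":-1,"x":0.0007,"y":-0.0007,"z":0,"wx":0,"wy":0,"wz":0},
  {"hand":-1,"x":0,"y":0,"z":0,"wx":0,"wy":0,"wz":0},
  {"hand":-1,"x":0,"y":0,"z":0,"wx":0,"wy":0,"wz":0},
])

```text
time_s: 8.15
position: [479.4, 396.0, 22.6]
orientation: [1.569, 0.784, 2.343]
ft_force: [0.3, -0.1, -3.2]
width: 0.605
```

>>> send_rows([
  {"hand":-1,"x":0.0008,"y":-0.0008,"z":0,"wx":0,"wy":0,"wz":0},
  {"hand":-1,"x":0,"y":0,"z":0,"wx":0,"wy":0,"wz":0},
  {"hand":-1,"x":0,"y":0,"z":0,"wx":0,"wy":0,"wz":0},
])

```text
time_s: 8.45
position: [479.3, 396.2, 22.4]
orientation: [1.569, 0.784, 2.343]
ft_force: [-0.5, -3.5, 3.0]
width: 0.605
```

>>> send_rows([
  {"hand":-1,"x":0,"y":0,"z":0,"wx":0,"wy":0,"wz":0},
  {"hand":-1,"x":0,"y":0,"z":0,"wx":0,"wy":0,"wz":0},
  {"hand":0.4,"x":0,"y":0,"z":0,"wx":0,"wy":0,"wz":0},
  {"hand":0.7,"x":0,"y":0,"z":0,"wx":0,"wy":0,"wz":0},
  {"hand":1,"x":0,"y":0,"z":0,"wx":0,"wy":0,"wz":0},
  {"hand":1,"x":0,"y":0,"z":0,"wx":0,"wy":0,"wz":0},
  {"hand":1,"x":0,"y":0,"z":0,"wx":0,"wy":0,"wz":0},
  {"hand":1,"x":0,"y":0,"z":0,"wx":0,"wy":0,"wz":0},
], newtons=5)

```text
time_s: 9.25
position: [479.3, 396.1, 21.4]
orientation: [1.569, 0.785, 2.343]
ft_force: [0.3, -0.1, 0.0]
width: 0.994
```

```bash
python3 - <<'E'
from p1 import *
b=bot.observe(); print(b['position'],b['width'],b['ft_force'])
f=cam('wrist'); cv2.imwrite('pics/w4.png',f['img'])
E
```

```text
[479.345622   396.122126    21.38064847] 0.9936303594415787 [ 0.29668982 -0.05103523  0.01526291]
```

View pics/w4.png

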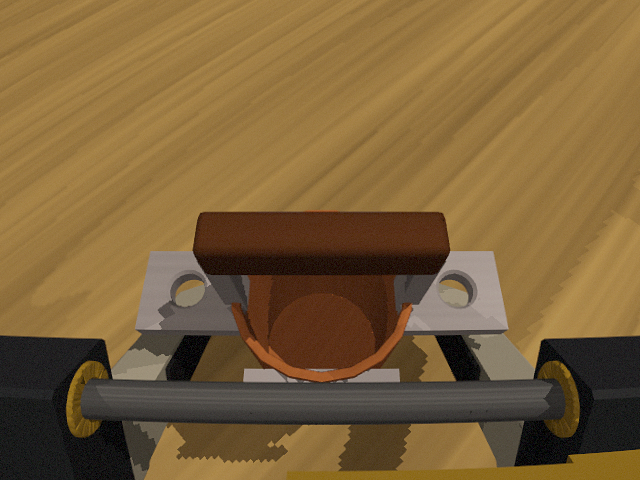

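Pot stands, centered between open fingers. Retreat along the tool axis.

>>> send_rows([
  {"hand":1,"x":-0.015,"y":0,"z":0,"wx":0,"wy":0,"wz":0},
  {"hand":1,"x":-0.02,"y":0,"z":0,"wx":0,"wy":0,"wz":0},
  {"hand":1,"x":-0.025,"y":0,"z":0,"wx":0,"wy":0,"wz":0},
  {"hand":1,"x":-0.025,"y":0,"z":0,"wx":0,"wy":0,"wz":0},
  {"hand":1,"x":-0.025,"y":0,"z":0,"wx":0,"wy":0,"wz":0},
  {"hand":1,"x":-0.025,"y":0.025,"z":0,"wx":0,"wy":0,"wz":0},
  {"hand":1,"x":-0.025,"y":0.025,"z":0,"wx":0,"wy":0,"wz":0},
  {"hand":1,"x":-0.025,"y":0.025,"z":0,"wx":0,"wy":0,"wz":0},
  {"hand":1,"x":0,"y":0,"z":0,"wx":0,"wy":0,"wz":0},
  {"hand":1,"x":0,"y":0,"z":0,"wx":0,"wy":0,"wz":0},
])

```text
time_s: 10.3
position: [533.8, 340.2, 205.8]
orientation: [1.567, 0.786, 2.342]
ft_force: [0.5, -1.0, -0.2]
width: 0.995
```

```bash
python3 - <<'E'
from p1 import *
b=bot.observe(); print(b['position'],b['q'].round(2))
for n in ('wrist','top'):
  f=cam(n); cv2.imwrite(f'pics/{n}5.png',f['img'])
E
```

```text
[533.75883775 340.20662406 205.83675934] [-0.04  0.86 -0.49  1.32 -0.37  1.34  0.49]
```

View pics/wrist5.png

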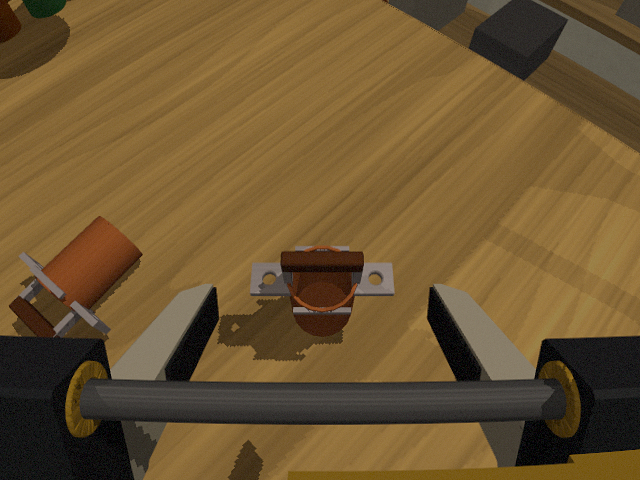

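View pics/top5.png

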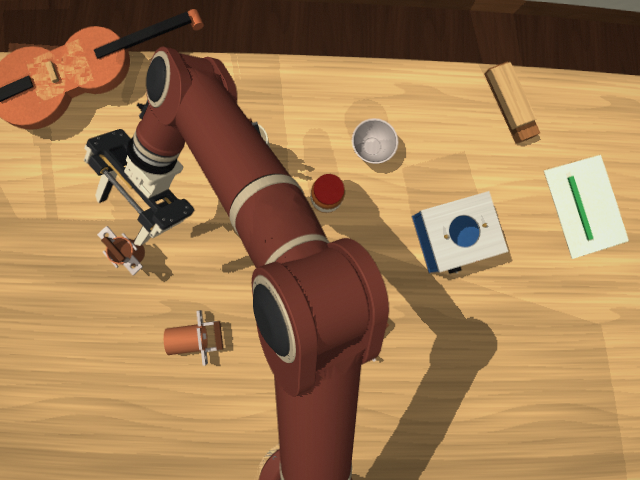

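```bash
python3 - <<'E'
from p1 import *
f=cam('wrist'); i=f['img']; cv2.imwrite('pics/w5c.png',cv2.resize(i[230:345,235:410],None,fx=4.5,fy=4.5,interpolation=2))
f=cam('top');cv2.imwrite('pics/t5c.png',cv2.resize(f['img'][200:290,70:180],None,fx=6,fy=6,interpolation=2))
E
```

```text
(no output)
```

View pics/w5c.png

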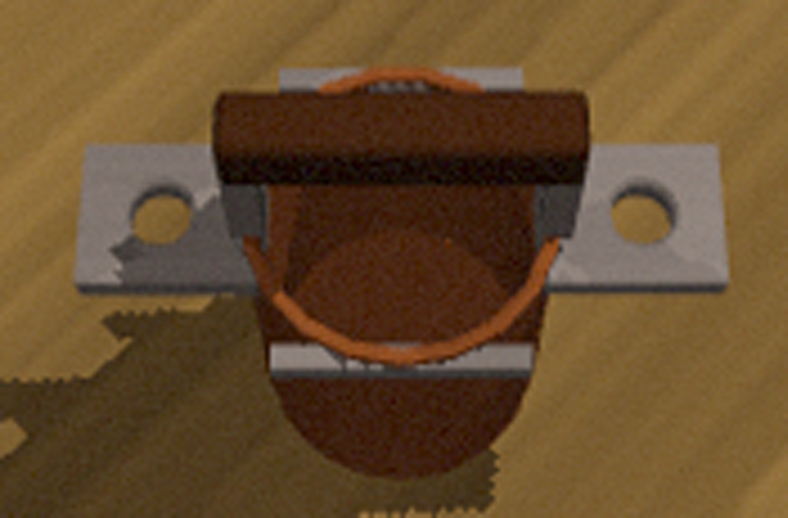

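View pics/t5c.png

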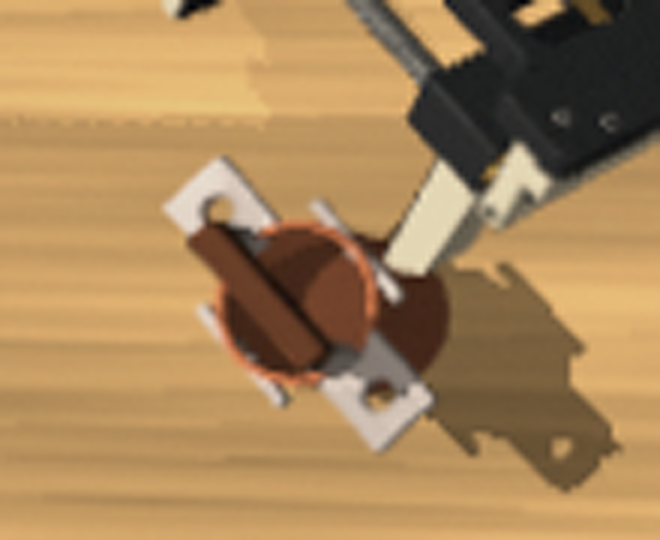

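```bash
cat > p2.py <<'E'
from h import *
E
python3 - <<'E'
from p1 import *
b=bot.observe()
def az(v): return np.degrees(np.arctan2(v[1],v[0]))
f=cam('wrist'); c=lambda l: np.array(l)/4.5+np.array([235,230])-0.4
P=onplane(f,c([(85,144),(718,144),(728,284),(77,284)]),76); print(P.round(1),P.mean(0),az(P[1]-P[0]),az(P[2]-P[3]),np.linalg.norm(P[1]-P[0]))
B=onplane(f,c([(222,95),(584,95),(590,155),(216,155)]),114); print('bar',B.round(1),B.mean(0),az(B[1]-B[0]),np.linalg.norm(B[1]-B[0]))
f=cam('top'); c=lambda l: np.array(l)/6+np.array([70,200])-0.4
Q=onplane(f,c([(222,157),(165,207),(378,450),(433,400)]),76); print(Q.round(1),Q.mean(0),az(Q[0]-Q[3]),az(Q[1]-Q[2]),np.linalg.norm(Q[0]-Q[3]))
B=onplane(f,c([(210,225),(190,243),(305,368),(328,350)]),114); print('bar',B.mean(0),az(B[0]-B[3]))
E
```

```text
[[438.4 355.3  76. ]
 [518.7 433.6  76. ]
 [536.8 414.6  76. ]
 [457.2 337.   76. ]] [487.75375058 385.13013824  76.        ] 44.28248552667499 44.29728294664576 112.107226024086
bar [[464.5 368.7 114. ]
 [505.1 408.3 114. ]
 [512.6 401.3 114. ]
 [471.3 361.  114. ]] [488.35571389 384.79983631 114.        ] 44.27644456284485 56.73779398263795
[[537.8 415.7  76. ]
 [520.4 434.3  76. ]
 [441.  356.6  76. ]
 [458.1 338.9  76. ]] [489.31754162 386.38526873  76.        ] 43.93392426879931 44.341090196606785 110.66944112849582
bar [488.92368459 385.51498646 114.        ] 46.37885573086911
```

```bash
python3 - <<'E'
from p1 import *
p,Rm=pose(); up=np.array([0,0,1.])
for s in (1,-1): print(s,rel(p,Rm,[488.3,385.3,180],mk(-up,s*dirs(134.3))))
E
```

```text
1 (array([ 0.0621,  0.0282, -0.0004]), array([-1.4821,  0.6144, -0.6165]))
-1 (array([ 0.0621,  0.0282, -0.0004]), array([ 1.4814, -0.6165, -0.6143]))
```

>>> send_rows([
  {"hand":1,"x":0,"y":0,"z":0,"wx":-0.1235,"wy":0.0512,"wz":-0.0514},
  {"hand":1,"x":0,"y":0,"z":0,"wx":-0.1235,"wy":0.0512,"wz":-0.0514},
  {"hand":1,"x":0,"y":0,"z":0,"wx":-0.1235,"wy":0.0512,"wz":-0.0514},
  {"hand":1,"x":0,"y":0,"z":0,"wx":-0.1235,"wy":0.0512,"wz":-0.0514},
  {"hand":1,"x":0,"y":0,"z":0,"wx":-0.1235,"wy":0.0512,"wz":-0.0514},
  {"hand":1,"x":0,"y":0,"z":0,"wx":-0.1235,"wy":0.0512,"wz":-0.0514},
  {"hand":1,"x":0,"y":0,"z":0,"wx":-0.1235,"wy":0.0512,"wz":-0.0514},
  {"hand":1,"x":0,"y":0,"z":0,"wx":-0.1235,"wy":0.0512,"wz":-0.0514},
  {"hand":1,"x":0,"y":0,"z":0,"wx":-0.1235,"wy":0.0512,"wz":-0.0514},
  {"hand":1,"x":0,"y":0,"z":0,"wx":-0.1235,"wy":0.0512,"wz":-0.0514},
  {"hand":1,"x":0,"y":0,"z":0,"wx":-0.1235,"wy":0.0512,"wz":-0.0514},
  {"hand":1,"x":0,"y":0,"z":0,"wx":-0.1235,"wy":0.0512,"wz":-0.0514},
])

```text
time_s: 11.8
position: [533.2, 340.7, 204.7]
orientation: [-2.153, 1.566, 0.197]
ft_force: [-0.5, -0.5, 0.1]
width: 1.001
```

>>> send_rows([
  {"hand":1,"x":0,"y":0,"z":0,"wx":0,"wy":0,"wz":0},
  {"hand":1,"x":0,"y":0,"z":0,"wx":0,"wy":0,"wz":0},
])

```text
time_s: 12.0
position: [533.6, 339.9, 205.0]
orientation: [-2.038, 1.57, 0.303]
ft_force: [-0.1, -0.5, -0.1]
width: 1.001
```

```bash
python3 - <<'E'
from p1 import *
p,Rm=pose(); print(p,bot.observe()['q'].round(2)); print(rel(p,Rm,[488.3,385.3,175],mk(-up,dirs(134.3))))
E
```

```text
[533.63743917 339.92132977 204.96502632] [-0.24  0.67 -0.64  1.48  0.42  1.13  1.38]
(array([0.0299, 0.001 , 0.0642]), array([-0.0027, -0.0005,  0.0011]))
```

>>> send_rows([
  {"hand":1,"x":0.01,"y":0,"z":0.021,"wx":-0.001,"wy":0,"wz":0.0005},
  {"hand":1,"x":0.01,"y":0,"z":0.021,"wx":-0.001,"wy":0,"wz":0.0005},
  {"hand":1,"x":0.01,"y":0.001,"z":0.022,"wx":-0.001,"wy":0,"wz":0},
  {"hand":1,"x":0,"y":0,"z":0,"wx":0,"wy":0,"wz":0},
  {"hand":1,"x":0,"y":0,"z":0,"wx":0,"wy":0,"wz":0},
  {"hand":1,"x":0,"y":0,"z":0,"wx":0,"wy":0,"wz":0},
])

```text
time_s: 12.6
position: [490.5, 383.8, 175.2]
orientation: [-2.523, 1.568, -0.18]
ft_force: [-0.3, 0.2, -0.8]
width: 1.002
```

```bash
python3 - <<'E'
from p1 import *
f=cam('wrist'); cv2.imwrite('pics/w6.png',f['img'])
p,Rm=pose(); print(p,bot.observe()['q'].round(2)); print(rel(p,Rm,[488.3,385.3,88.2],mk(-up,dirs(134.3))))
E
```

```text
[490.42297799 383.86352713 175.36246831] [-0.34  0.68 -0.62  1.55  0.44  1.05  1.26]
(array([0.0872, 0.0007, 0.0027]), array([-0.0011, -0.0024,  0.0021]))
```

View pics/w6.png

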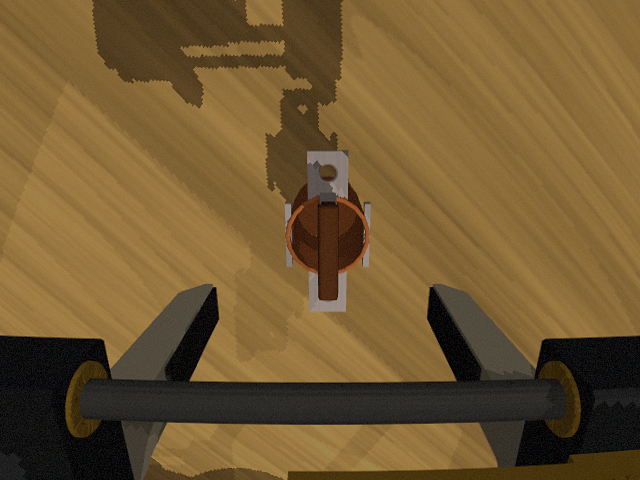

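>>> send_rows([
  {"hand":1,"x":0.01,"y":0.0005,"z":0.0025,"wx":0,"wy":0,"wz":0},
  {"hand":1,"x":0.02,"y":0,"z":0,"wx":0,"wy":0,"wz":0},
  {"hand":1,"x":0.02,"y":0,"z":0,"wx":0,"wy":0,"wz":0},
  {"hand":1,"x":0.02,"y":0,"z":0,"wx":0,"wy":0,"wz":0},
  {"hand":1,"x":0.016,"y":0,"z":0,"wx":0,"wy":0,"wz":0},
  {"hand":1,"x":0,"y":0,"z":0,"wx":0,"wy":0,"wz":0},
  {"hand":1,"x":0,"y":0,"z":0,"wx":0,"wy":0,"wz":0},
  {"hand":1,"x":0,"y":0,"z":0,"wx":0,"wy":0,"wz":0},
])

```text
time_s: 13.45
position: [486.9, 387.2, 90.1]
orientation: [-1.894, 1.567, 0.452]
ft_force: [-0.6, 0.9, 0.6]
width: 1.001
```

```bash
python3 - <<'E'
from p1 import *
f=cam('wrist'); cv2.imwrite('pics/w7.png',f['img'])
p,Rm=pose(); print(p); print(rel(p,Rm,[488.3,385.3,88.2],mk(-up,dirs(134.3))))
E
```

```text
[486.89656352 387.24748311  90.2427668 ]
(array([ 0.002 ,  0.0004, -0.0024]), array([ 0.0025, -0.0012,  0.0036]))
```

View pics/w7.png

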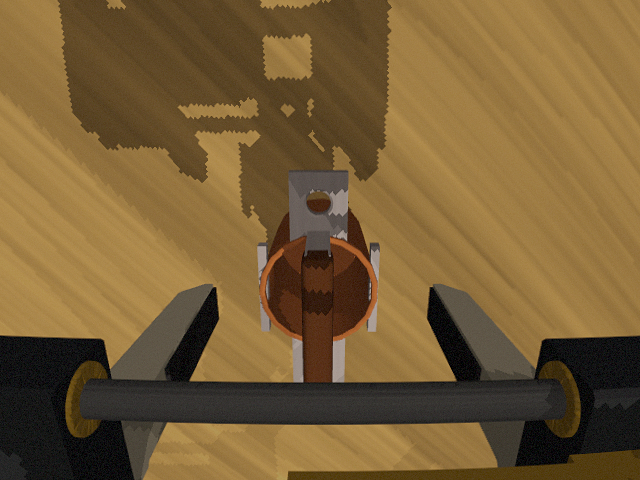

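>>> send_rows([
  {"hand":1,"x":0.002,"y":0.0004,"z":-0.002,"wx":0,"wy":0,"wz":0},
  {"hand":1,"x":0,"y":0,"z":0,"wx":0,"wy":0,"wz":0},
  {"hand":1,"x":0,"y":0,"z":0,"wx":0,"wy":0,"wz":0},
  {"hand":1,"x":0,"y":0,"z":0,"wx":0,"wy":0,"wz":0},
])

```text
time_s: 13.9
position: [487.5, 385.0, 87.3]
orientation: [-2.213, 1.569, 0.134]
ft_force: [-0.7, -0.1, -0.5]
width: 0.998
```

```bash
python3 - <<'E'
from p1 import *
p,Rm=pose(); print(p); print(rel(p,Rm,[488.3,385.3,88.2],mk(-up,dirs(134.3))))
E
```

```text
[487.50165548 385.00980585  87.26909569]
(array([-0.0009, -0.0008, -0.0004]), array([ 0.0028, -0.0013,  0.0017]))
```

Close on the bar at 40 N.

>>> send_rows([
  {"hand":0,"x":0,"y":0,"z":0,"wx":0,"wy":0,"wz":0},
  {"hand":-0.5,"x":0,"y":0,"z":0,"wx":0,"wy":0,"wz":0},
  {"hand":-1,"x":0,"y":0,"z":0,"wx":0,"wy":0,"wz":0},
  {"hand":-1,"x":0,"y":0,"z":0,"wx":0,"wy":0,"wz":0},
  {"hand":-1,"x":0,"y":0,"z":0,"wx":0,"wy":0,"wz":0},
  {"hand":-1,"x":0,"y":0,"z":0,"wx":0,"wy":0,"wz":0},
  {"hand":-1,"x":0,"y":0,"z":0,"wx":0,"wy":0,"wz":0},
  {"hand":-1,"x":0,"y":0,"z":0,"wx":0,"wy":0,"wz":0},
], newtons=40)

```text
time_s: 14.7
position: [487.4, 385.0, 87.1]
orientation: [-2.283, 1.569, 0.064]
ft_force: [0.4, -0.2, 0.1]
width: 0.361
```

```bash
python3 - <<'E'
from p1 import *
f=cam('wrist'); cv2.imwrite('pics/w8.png',f['img'])
p,Rm=pose(); print(p,bot.observe()['width']); print(rel(p,Rm,[488.3,385.3,88.2],mk(-up,dirs(134.3))))
E
```

```text
[487.43289948 384.9721444   87.10274032] 0.3165329162082336
(array([-0.0011, -0.0009, -0.0004]), array([ 0.0029, -0.0012,  0.0014]))
```

View pics/w8.png

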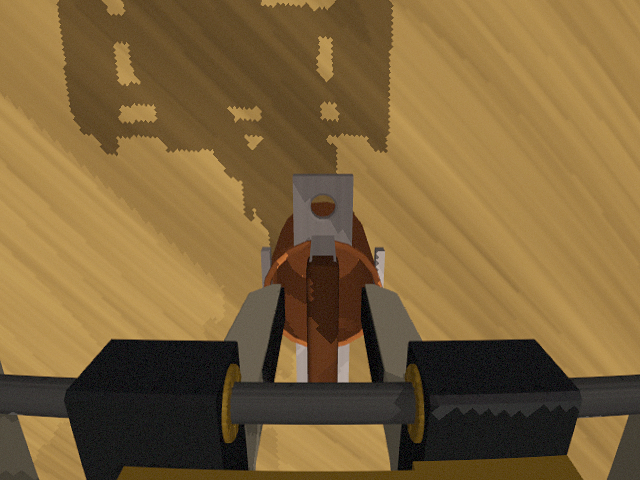

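Still closing; wait.

>>> send_rows([
  {"hand":-1,"x":0,"y":0,"z":0,"wx":0,"wy":0,"wz":0},
  {"hand":-1,"x":0,"y":0,"z":0,"wx":0,"wy":0,"wz":0},
  {"hand":-1,"x":0,"y":0,"z":0,"wx":0,"wy":0,"wz":0},
  {"hand":-1,"x":0,"y":0,"z":0,"wx":0,"wy":0,"wz":0},
  {"hand":-1,"x":0,"y":0,"z":0,"wx":0,"wy":0,"wz":0},
  {"hand":-1,"x":0,"y":0,"z":0,"wx":0,"wy":0,"wz":0},
])

```text
time_s: 15.35
position: [487.5, 384.9, 87.1]
orientation: [-2.306, 1.569, 0.041]
ft_force: [0.5, 0.5, -0.4]
width: 0.123
```

```bash
python3 - <<'E'
from p1 import *
p,Rm=pose(); print(p,bot.observe()['width']); print(rel(p,Rm,[488.3,385.3,88.2],mk(-up,dirs(134.3))))
E
```

```text
[487.52501451 384.93042055  87.1260494 ] 0.1234051972813739
(array([-0.0011, -0.0008, -0.0003]), array([ 0.0028, -0.0014,  0.0015]))
```

>>> send_rows([
  {"hand":-1,"x":-0.01,"y":0,"z":0,"wx":0,"wy":0,"wz":0},
  {"hand":-1,"x":-0.015,"y":0,"z":0,"wx":0,"wy":0,"wz":0},
  {"hand":-1,"x":-0.025,"y":0,"z":0,"wx":0,"wy":0,"wz":0},
  {"hand":-1,"x":-0.025,"y":0,"z":0,"wx":0,"wy":0,"wz":0},
  {"hand":-1,"x":-0.025,"y":0,"z":0,"wx":0,"wy":0,"wz":0},
  {"hand":-1,"x":-0.025,"y":0,"z":0,"wx":0,"wy":0,"wz":0},
  {"hand":-1,"x":-0.02,"y":0,"z":0,"wx":0,"wy":0,"wz":0},
  {"hand":-1,"x":-0.01,"y":0,"z":0,"wx":0,"wy":0,"wz":0},
  {"hand":-1,"x":0,"y":0,"z":0,"wx":0,"wy":0,"wz":0},
  {"hand":-1,"x":0,"y":0,"z":0,"wx":0,"wy":0,"wz":0},
])

```text
time_s: 16.35
position: [486.7, 384.4, 241.4]
orientation: [2.949, 1.569, -0.988]
ft_force: [-0.6, -0.5, -3.9]
width: 0.125
```

>>> send_rows([
  {"hand":-1,"x":0,"y":0,"z":0,"wx":0.06,"wy":0,"wz":0},
  {"hand":-1,"x":0,"y":0,"z":0,"wx":0.09,"wy":0,"wz":0},
  {"hand":-1,"x":0,"y":0,"z":0,"wx":0.1,"wy":0,"wz":0},
  {"hand":-1,"x":0,"y":0,"z":0,"wx":0.1,"wy":0,"wz":0},
  {"hand":-1,"x":0,"y":0,"z":0,"wx":0.1,"wy":0,"wz":0},
  {"hand":-1,"x":0,"y":0,"z":0,"wx":0.1,"wy":0,"wz":0},
  {"hand":-1,"x":0,"y":0,"z":0,"wx":0.1,"wy":0,"wz":0},
  {"hand":-1,"x":0,"y":0,"z":0,"wx":0.1,"wy":0,"wz":0},
  {"hand":-1,"x":0,"y":0,"z":0,"wx":0.1,"wy":0,"wz":0},
  {"hand":-1,"x":0,"y":0,"z":0,"wx":0.1,"wy":0,"wz":0},
  {"hand":-1,"x":0,"y":0,"z":0,"wx":0.1,"wy":0,"wz":0},
  {"hand":-1,"x":0,"y":0,"z":0,"wx":0.1,"wy":0,"wz":0},
])

```text
time_s: 17.55
position: [486.3, 384.3, 240.2]
orientation: [3.066, 1.568, -2.024]
ft_force: [-0.8, 0.0, -3.2]
width: 0.125
```

>>> send_rows([
  {"hand":-1,"x":0,"y":0,"z":0,"wx":0.1,"wy":0,"wz":0},
  {"hand":-1,"x":0,"y":0,"z":0,"wx":0.1,"wy":0,"wz":0},
  {"hand":-1,"x":0,"y":0,"z":0,"wx":0.1,"wy":0,"wz":0},
  {"hand":-1,"x":0,"y":0,"z":0,"wx":0.1,"wy":0,"wz":0},
  {"hand":-1,"x":0,"y":0,"z":0,"wx":0.1,"wy":0,"wz":0},
  {"hand":-1,"x":0,"y":0,"z":0,"wx":0.1,"wy":0,"wz":0},
  {"hand":-1,"x":0,"y":0,"z":0,"wx":0.1,"wy":0,"wz":0},
  {"hand":-1,"x":0,"y":0,"z":0,"wx":0.1,"wy":0,"wz":0},
  {"hand":-1,"x":0,"y":0,"z":0,"wx":0.05,"wy":0,"wz":0},
  {"hand":-1,"x":0,"y":0,"z":0,"wx":0,"wy":0,"wz":0},
  {"hand":-1,"x":0,"y":0,"z":0,"wx":0,"wy":0,"wz":0},
])

```text
time_s: 18.65
position: [486.5, 384.7, 240.9]
orientation: [-1.972, 1.569, -1.623]
ft_force: [0.2, -0.5, -3.7]
width: 0.127
```

```bash
python3 - <<'E'
from p1 import *
f=cam('wrist'); cv2.imwrite('pics/w9.png',f['img'])
b=bot.observe();print(b['q'].round(2),b['ft_force'])
p,Rm=pose(); print(p,bot.observe()['width']); print(rel(p,Rm,[544.5,-309.5,242],mk(-up,dirs(17.5))))
E
```

```text
[-0.62  0.55 -0.13  1.48  0.08  1.12 -0.43] [ 0.14335331  0.62122165 -2.75086796]
[486.68245681 384.71663429 241.14317987] 0.12439968900491741
(array([-1.000e-04, -6.723e-01, -1.824e-01]), array([ 0.0426, -0.    ,  0.0011]))
```

View pics/w9.png

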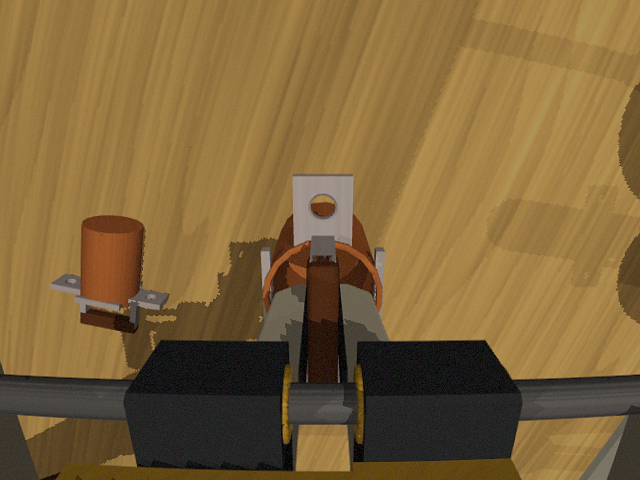

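>>> send_rows([
  {"hand":-1,"x":0,"y":0,"z":0,"wx":0.0426,"wy":0,"wz":0},
  {"hand":-1,"x":0,"y":-0.015,"z":-0.003,"wx":0,"wy":0,"wz":0},
  {"hand":-1,"x":0,"y":-0.03,"z":-0.007,"wx":0,"wy":0,"wz":0},
  {"hand":-1,"x":0,"y":-0.04,"z":-0.009,"wx":0,"wy":0,"wz":0},
  {"hand":-1,"x":0,"y":-0.04,"z":-0.009,"wx":0,"wy":0,"wz":0},
  {"hand":-1,"x":0,"y":-0.04,"z":-0.009,"wx":0,"wy":0,"wz":0},
  {"hand":-1,"x":0,"y":-0.04,"z":-0.009,"wx":0,"wy":0,"wz":0},
  {"hand":-1,"x":0,"y":-0.04,"z":-0.009,"wx":0,"wy":0,"wz":0},
  {"hand":-1,"x":0,"y":-0.04,"z":-0.009,"wx":0,"wy":0,"wz":0},
  {"hand":-1,"x":0,"y":-0.04,"z":-0.009,"wx":0,"wy":0,"wz":0},
  {"hand":-1,"x":0,"y":-0.04,"z":-0.009,"wx":0,"wy":0,"wz":0},
  {"hand":-1,"x":0,"y":-0.04,"z":-0.009,"wx":0,"wy":0,"wz":0},
])

```text
time_s: 19.9
position: [520.8, -31.7, 242.4]
orientation: [-0.615, 1.569, -0.31]
ft_force: [0.5, -0.3, -3.2]
width: 0.125
```

>>> send_rows([
  {"hand":-1,"x":0,"y":-0.04,"z":-0.009,"wx":0,"wy":0,"wz":0},
  {"hand":-1,"x":0,"y":-0.04,"z":-0.009,"wx":0,"wy":0,"wz":0},
  {"hand":-1,"x":0,"y":-0.04,"z":-0.009,"wx":0,"wy":0,"wz":0},
  {"hand":-1,"x":0,"y":-0.04,"z":-0.009,"wx":0,"wy":0,"wz":0},
  {"hand":-1,"x":0,"y":-0.04,"z":-0.009,"wx":0,"wy":0,"wz":0},
  {"hand":-1,"x":0,"y":-0.03,"z":-0.007,"wx":0,"wy":0,"wz":0},
  {"hand":-1,"x":0,"y":-0.02,"z":-0.004,"wx":0,"wy":0,"wz":0},
  {"hand":-1,"x":0,"y":0,"z":0,"wx":0,"wy":0,"wz":0},
  {"hand":-1,"x":0,"y":0,"z":0,"wx":0,"wy":0,"wz":0},
  {"hand":-1,"x":0,"y":0,"z":0,"wx":0,"wy":0,"wz":0},
])

```text
time_s: 20.9
position: [542.9, -282.4, 242.1]
orientation: [0.541, 1.568, 0.847]
ft_force: [0.5, 0.6, -3.6]
width: 0.127
```

```bash
python3 - <<'E'
from p1 import *
for n in ('wrist','top','scene'):
  f=cam(n); cv2.imwrite(f'pics/{n}10.png',f['img'])
b=bot.observe();print(b['q'].round(2),b['ft_force'])
p,Rm=pose(); print(p,bot.observe()['width']); print(rel(p,Rm,[544.5,-309.5,242],mk(-up,dirs(17.5))))
E
```

```text
[ 0.46  0.53 -0.02  1.51  0.01  1.1   0.74] [-0.10477452 -0.17713942 -4.57877893]
[ 543.29632318 -282.57074207  242.32992711] 0.12507666369013423
(array([ 0.0003, -0.026 , -0.007 ]), array([ 0.0013,  0.0021, -0.0001]))
```

View pics/wrist10.png

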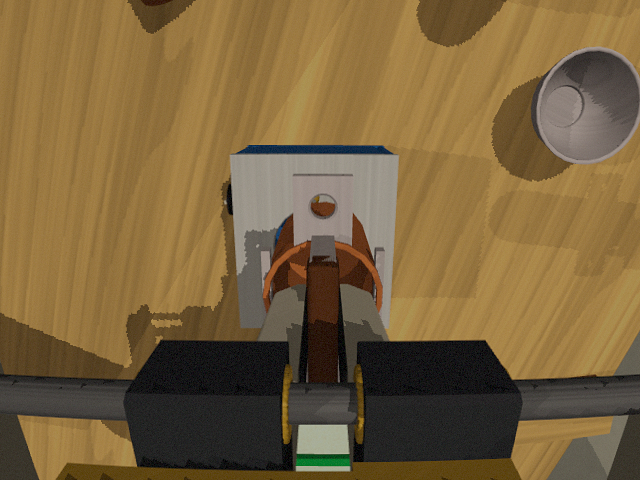

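View pics/scene10.png

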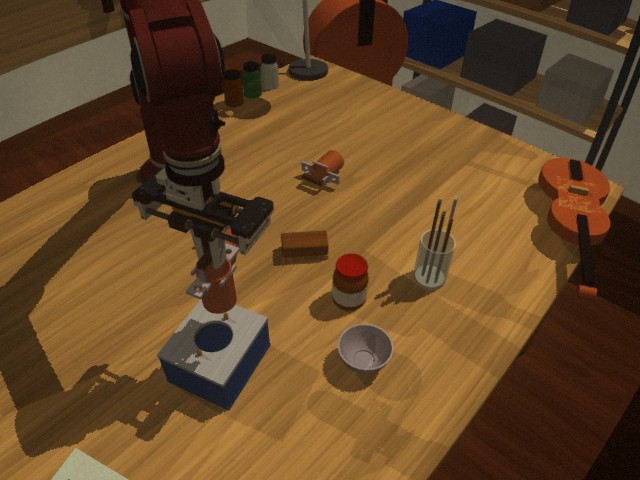

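```bash
python3 - <<'E'
from p1 import *
def az(v): return np.degrees(np.arctan2(v[1],v[0]))
f=cam('wrist'); p,Rm=pose(); cv2.imwrite('pics/w11.png',cv2.resize(f['img'][130:340,215:415],None,fx=3.5,fy=3.5,interpolation=2))
P=onplane(f,[(231.5,155),(397.5,155),(240,326)],85); print('deck',P.round(1),az(P[1]-P[0]),az(P[0]-P[2]),np.linalg.norm(P[1]-P[0]))
wx=dirs(17.5); wy=dirs(107.5)
print('deck mid far edge -75y ->',(P[0]+P[1])/2-75*wy)
zb=p[2]-87.1
Q=onplane(f,[(293,174.5),(352.5,174.5)],zb+76); print('ear end',Q.round(1),np.linalg.norm(Q[1]-Q[0]),az(Q[1]-Q[0])); e=Q.mean(0)
print('pot centre', e-56*wy, 'tcp',p, Rm.round(3)[:,2])
E
```

```text
deck [[ 461.6 -259.6   85. ]
 [ 583.5 -220.9   85. ]
 [ 504.4 -401.4   85. ]] 17.595208774266947 106.7739998994464 127.86038531842301
deck mid far edge -75y -> [ 545.10161793 -311.78895977   85.        ]
ear end [[ 513.9 -234.6  231.3]
 [ 538.  -226.9  231.3]] 25.343002133309632 17.627999086156606
pot centre [ 542.79630609 -284.16700483  231.26561189] tcp [ 543.3104976  -282.84109059  242.36561189] [0.953 0.302 0.002]
```

View pics/w11.png

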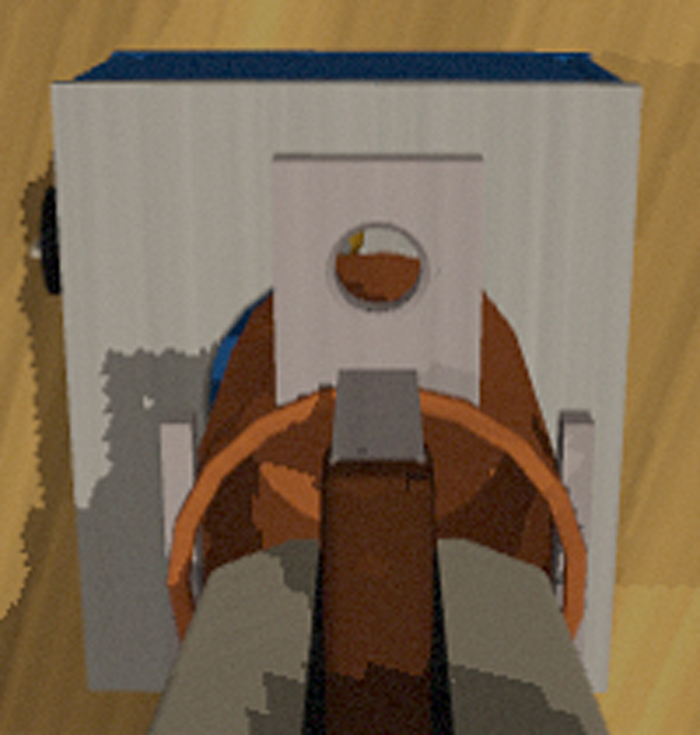

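>>> send_rows([
  {"hand":-1,"x":0,"y":-0.013,"z":-0.003,"wx":0,"wy":0,"wz":0},
  {"hand":-1,"x":0,"y":-0.012,"z":-0.0035,"wx":0,"wy":0.001,"wz":0},
  {"hand":-1,"x":0.015,"y":0,"z":0,"wx":0,"wy":0.001,"wz":0},
  {"hand":-1,"x":0.02,"y":0,"z":0,"wx":0,"wy":0,"wz":0},
  {"hand":-1,"x":0.015,"y":0,"z":0,"wx":0,"wy":0,"wz":0},
  {"hand":-1,"x":0,"y":0,"z":0,"wx":0,"wy":0,"wz":0},
  {"hand":-1,"x":0,"y":0,"z":0,"wx":0,"wy":0,"wz":0},
  {"hand":-1,"x":0,"y":0,"z":0,"wx":0,"wy":0,"wz":0},
  {"hand":-1,"x":0,"y":0,"z":0,"wx":0,"wy":0,"wz":0},
])

```text
time_s: 22.0
position: [545.0, -310.5, 193.3]
orientation: [-1.028, 1.568, -0.724]
ft_force: [0.1, 0.9, -3.8]
width: 0.12
```

```bash
python3 - <<'E'
from p1 import *
for i in range(2):
 p,Rm=pose(); print(p); print(rel(p,Rm,[544.8,-309,132],mk(-up,dirs(17.5))))
 f=cam('wrist')
E
```

```text
[ 545.01586877 -310.48907915  193.32938863]
(array([0.0613, 0.0016, 0.0002]), array([-0.0014,  0.0014,  0.0023]))
[ 544.91517424 -310.26095974  193.18058612]
(array([0.0612, 0.0014, 0.0002]), array([-0.0013,  0.0012,  0.0019]))
```

Down ~61 mm to z≈132, then look through the hole.

>>> send_rows([
  {"hand":-1,"x":0.008,"y":0.001,"z":0,"wx":-0.001,"wy":0.001,"wz":0.002},
  {"hand":-1,"x":0.012,"y":0,"z":0,"wx":0,"wy":0,"wz":0},
  {"hand":-1,"x":0.012,"y":0,"z":0,"wx":0,"wy":0,"wz":0},
  {"hand":-1,"x":0.012,"y":0,"z":0,"wx":0,"wy":0,"wz":0},
  {"hand":-1,"x":0.01,"y":0,"z":0,"wx":0,"wy":0,"wz":0},
  {"hand":-1,"x":0.007,"y":0,"z":0,"wx":0,"wy":0,"wz":0},
  {"hand":-1,"x":0,"y":0,"z":0,"wx":0,"wy":0,"wz":0},
  {"hand":-1,"x":0,"y":0,"z":0,"wx":0,"wy":0,"wz":0},
  {"hand":-1,"x":0,"y":0,"z":0,"wx":0,"wy":0,"wz":0},
  {"hand":-1,"x":0,"y":0,"z":0,"wx":0,"wy":0,"wz":0},
])

```text
time_s: 23.1
position: [544.5, -309.0, 131.9]
orientation: [1.818, 1.57, 2.123]
ft_force: [0.3, -0.5, -3.0]
width: 0.126
```

```bash
python3 - <<'E'
from p1 import *
f=cam('wrist'); cv2.imwrite('pics/w12.png',cv2.resize(f['img'][130:340,215:415],None,fx=3.5,fy=3.5,interpolation=2))
g=cam('scene'); cv2.imwrite('pics/s12.png',cv2.resize(g['img'][150:420,120:340],None,fx=2.2,fy=2.2,interpolation=2))
p,Rm=pose(); print(p,bot.observe()['ft_force']); print(rel(p,Rm,[544.8,-309,132],mk(-up,dirs(17.5))))
wy=dirs(107.5)
c=np.array([544.8,-310,0])
print(proj(f,[c+42*wy+101*up,c+42*wy+94*up]).round(1)*1, (proj(f,[c+42*wy+101*up])-[215,130])*3.5)
E
```

```text
[ 544.27412461 -308.96411747  131.66242172] [ 0.00995124  0.15427854 -2.55699344]
(array([-0.0003, -0.0002,  0.0005]), array([-0.0003, -0.0005, -0.0009]))
[[324.7 196.2]
 [324.6 193.3]] [[383.91523385 231.81167658]]
```

View pics/w12.png

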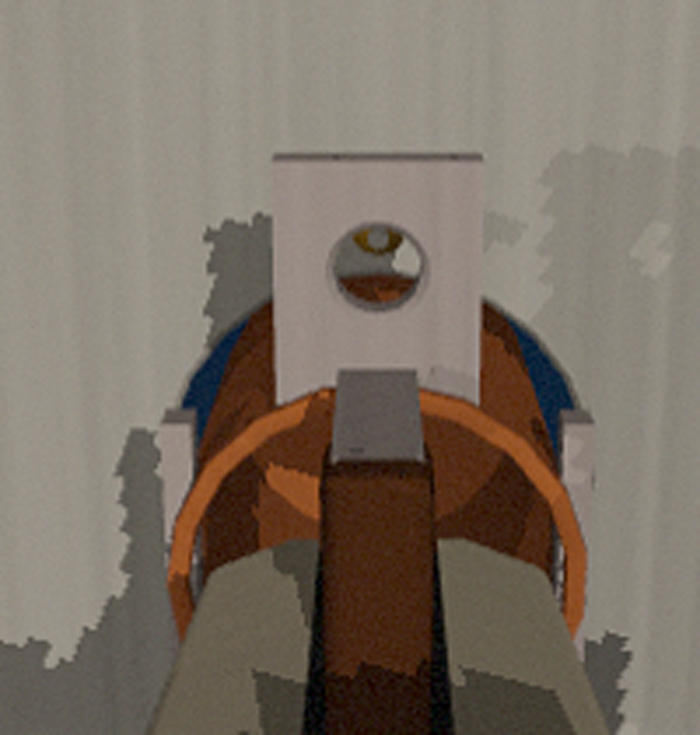

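View pics/s12.png

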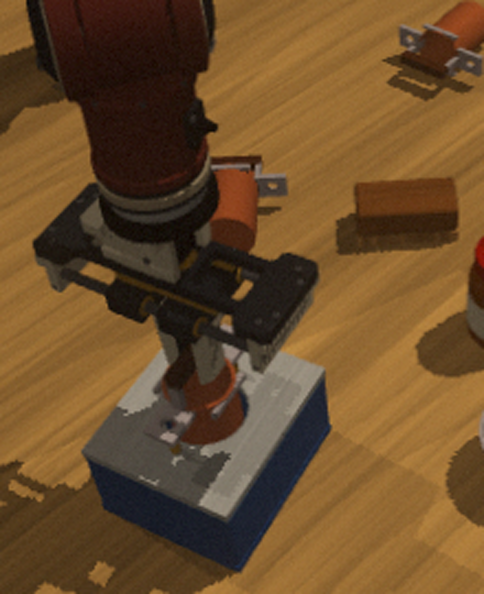

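```bash
python3 - <<'E'
from p1 import *
f=cam('wrist'); p,Rm=pose(); zb=p[2]-87.1
c=lambda u,v:[(u/3.5+215-.4,v/3.5+130-.4)]
wx=dirs(17.5);wy=dirs(107.5)
H=onplane(f,c(378,267),zb+76)[0]; P=onplane(f,c(378,238),101)[0]
P2=onplane(f,c(378,253),94.)[0]
print(H,P,'peg-hole in wx,wy',(P-H)@wx,(P-H)@wy,'seat est',P-42*wy,'pot est',H-42*wy,p)
i=f['img'][180:225,295:350]; cv2.imwrite('pics/w13.png',cv2.resize(i,None,fx=12,fy=12,interpolation=0))
E
```

```text
[ 531.07546989 -270.27330855  120.45855046] [ 531.20512461 -270.76184569  101.        ] peg-hole in wx,wy -0.023252051963634775 -0.5049140743261138 seat est [ 543.83476819 -310.81795762  101.        ] pot est [ 543.70511347 -310.32942048  120.45855046] [ 544.2318406  -308.91625928  131.55855046]
```

View pics/w13.png

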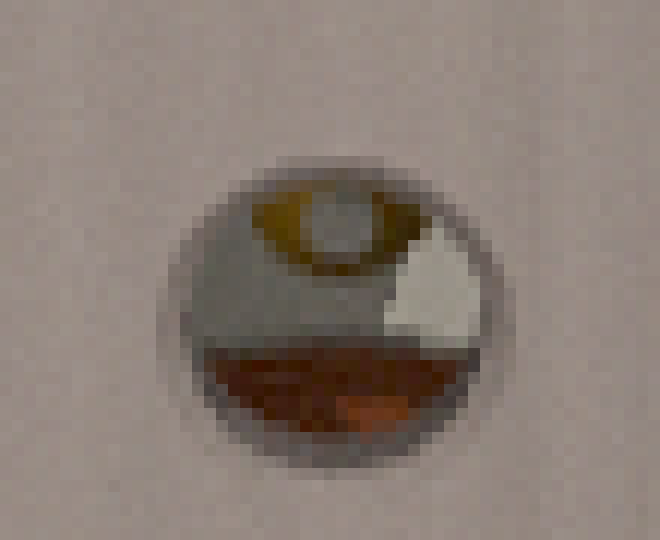

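>>> send_rows([
  {"hand":-1,"x":0.004,"y":-0.0005,"z":0,"wx":0,"wy":0,"wz":0},
  {"hand":-1,"x":0.004,"y":0,"z":0,"wx":0,"wy":0,"wz":0},
  {"hand":-1,"x":0.004,"y":0,"z":0,"wx":0,"wy":0,"wz":0},
  {"hand":-1,"x":0.004,"y":0,"z":0,"wx":0,"wy":0,"wz":0},
  {"hand":-1,"x":0.003,"y":0,"z":0,"wx":0,"wy":0,"wz":0},
  {"hand":-1,"x":0,"y":0,"z":0,"wx":0,"wy":0,"wz":0},
  {"hand":-1,"x":0,"y":0,"z":0,"wx":0,"wy":0,"wz":0},
  {"hand":-1,"x":0,"y":0,"z":0,"wx":0,"wy":0,"wz":0},
])

```text
time_s: 24.05
position: [544.3, -309.4, 112.4]
orientation: [2.177, 1.569, 2.482]
ft_force: [0.8, 0.1, -3.9]
width: 0.126
```

```bash
python3 - <<'E'
from p1 import *
f=cam('wrist'); p,Rm=pose(); print(p,bot.observe()['ft_force'].round(1),rel(p,Rm,p,mk(-up,dirs(17.5))))
cv2.imwrite('pics/w14.png',cv2.resize(f['img'][160:300,255:395],None,fx=4.5,fy=4.5,interpolation=2))
E
```

```text
[ 544.34979473 -309.37502703  112.41005711] [-0.2 -0.2 -3.3] (array([0., 0., 0.]), array([-0.0002, -0.0007, -0.0011]))
```

View pics/w14.png

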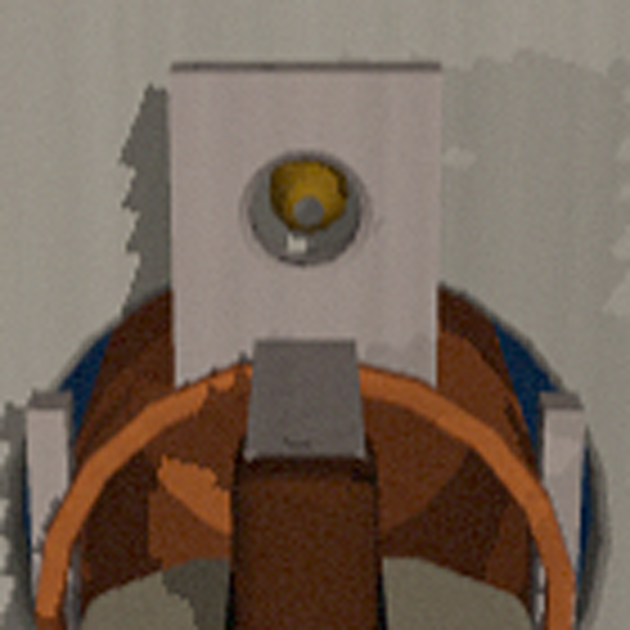

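Peg tip (308,210 in the crop) is centred in the hole (305,210), no contact force. Descend the rest slowly.

>>> send_rows([
  {"hand":-1,"x":0.003,"y":0,"z":0,"wx":0,"wy":0,"wz":0},
  {"hand":-1,"x":0.003,"y":0,"z":0,"wx":0,"wy":0,"wz":0},
  {"hand":-1,"x":0.002,"y":0,"z":0,"wx":0,"wy":0,"wz":0},
  {"hand":-1,"x":0,"y":0,"z":0,"wx":0,"wy":0,"wz":0},
  {"hand":-1,"x":0,"y":0,"z":0,"wx":0,"wy":0,"wz":0},
  {"hand":-1,"x":0,"y":0,"z":0,"wx":0,"wy":0,"wz":0},
])

```text
time_s: 24.7
position: [544.2, -309.3, 104.2]
orientation: [2.174, 1.569, 2.479]
ft_force: [0.0, -0.6, -3.8]
width: 0.126
```

>>> send_rows([
  {"hand":-1,"x":0.001,"y":0,"z":0,"wx":0,"wy":0,"wz":0},
  {"hand":-1,"x":0,"y":0,"z":0,"wx":0,"wy":0,"wz":0},
  {"hand":-1,"x":0,"y":0,"z":0,"wx":0,"wy":0,"wz":0},
  {"hand":-1,"x":0,"y":0,"z":0,"wx":0,"wy":0,"wz":0},
])

```text
time_s: 25.1
position: [544.2, -309.3, 103.2]
orientation: [2.203, 1.569, 2.508]
ft_force: [0.4, 0.8, -3.5]
width: 0.128
```

>>> send_rows([
  {"hand":-1,"x":0.001,"y":0,"z":0,"wx":0,"wy":0,"wz":0},
  {"hand":-1,"x":0,"y":0,"z":0,"wx":0,"wy":0,"wz":0},
  {"hand":-1,"x":0,"y":0,"z":0,"wx":0,"wy":0,"wz":0},
  {"hand":-1,"x":0,"y":0,"z":0,"wx":0,"wy":0,"wz":0},
])

```text
time_s: 25.5
position: [544.2, -309.3, 102.2]
orientation: [2.194, 1.569, 2.499]
ft_force: [0.3, 0.0, -3.3]
width: 0.126
```

>>> send_rows([
  {"hand":-1,"x":0.001,"y":0,"z":0,"wx":0,"wy":0,"wz":0},
  {"hand":-1,"x":0,"y":0,"z":0,"wx":0,"wy":0,"wz":0},
  {"hand":-1,"x":0,"y":0,"z":0,"wx":0,"wy":0,"wz":0},
  {"hand":-1,"x":0,"y":0,"z":0,"wx":0,"wy":0,"wz":0},
])

```text
time_s: 25.9
position: [544.3, -309.3, 102.1]
orientation: [2.13, 1.57, 2.436]
ft_force: [-2.4, 0.8, 4.7]
width: 0.124
```

>>> send_rows([
  {"hand":-1,"x":0,"y":0,"z":0,"wx":0,"wy":0,"wz":0},
  {"hand":-1,"x":0,"y":0,"z":0,"wx":0,"wy":0,"wz":0},
  {"hand":-0.5,"x":0,"y":0,"z":0,"wx":0,"wy":0,"wz":0},
  {"hand":0,"x":0,"y":0,"z":0,"wx":0,"wy":0,"wz":0},
  {"hand":0.5,"x":0,"y":0,"z":0,"wx":0,"wy":0,"wz":0},
  {"hand":0.5,"x":0,"y":0,"z":0,"wx":0,"wy":0,"wz":0},
  {"hand":0.5,"x":0,"y":0,"z":0,"wx":0,"wy":0,"wz":0},
  {"hand":0.5,"x":0,"y":0,"z":0,"wx":0,"wy":0,"wz":0},
], newtons=5)

```text
time_s: 26.7
position: [544.2, -309.3, 101.0]
orientation: [2.215, 1.569, 2.52]
ft_force: [0.1, -0.1, 0.6]
width: 0.592
```

```bash
python3 - <<'E'
from p1 import *
f=cam('wrist'); p,Rm=pose(); b=bot.observe(); print(p,b['ft_force'].round(1),b['width'])
cv2.imwrite('pics/w15.png',f['img'])
E
```

```text
[ 544.14982526 -309.28261052  101.0713047 ] [ 1. -0.  1.] 0.6383894664124773
```

View pics/w15.png

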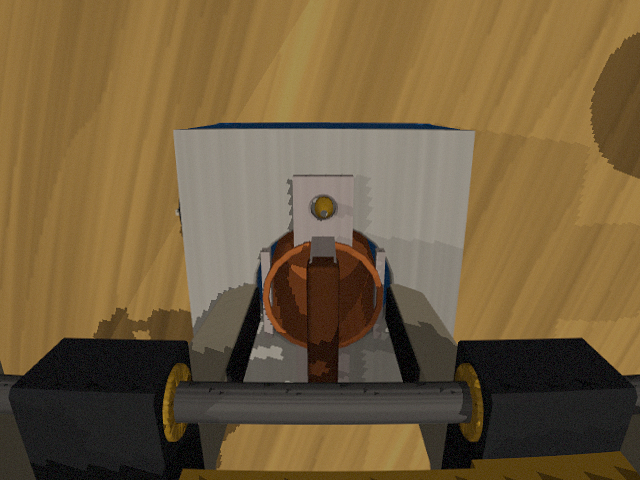

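Seated, peg up through the ear hole. Retreat straight up, clear of the bar.

>>> send_rows([
  {"hand":0.5,"x":-0.01,"y":0,"z":0,"wx":0,"wy":0,"wz":0},
  {"hand":0.5,"x":-0.02,"y":0,"z":0,"wx":0,"wy":0,"wz":0},
  {"hand":0.5,"x":-0.03,"y":0,"z":0,"wx":0,"wy":0,"wz":0},
  {"hand":0.5,"x":-0.03,"y":0,"z":0,"wx":0,"wy":0,"wz":0},
  {"hand":0.5,"x":-0.03,"y":0,"z":0,"wx":0,"wy":0,"wz":0},
  {"hand":0.5,"x":-0.03,"y":0.03,"z":0,"wx":0,"wy":0,"wz":0},
  {"hand":0.5,"x":-0.02,"y":0.04,"z":0,"wx":0,"wy":0,"wz":0},
  {"hand":0.5,"x":0,"y":0.04,"z":0,"wx":0,"wy":0,"wz":0},
  {"hand":0.5,"x":0,"y":0.04,"z":0,"wx":0,"wy":0,"wz":0},
  {"hand":0.5,"x":0,"y":0.02,"z":0,"wx":0,"wy":0,"wz":0},
  {"hand":0.5,"x":0,"y":0,"z":0,"wx":0,"wy":0,"wz":0},
  {"hand":0.5,"x":0,"y":0,"z":0,"wx":0,"wy":0,"wz":0},
])

```text
time_s: 27.95
position: [493.6, -148.2, 272.2]
orientation: [-2.11, 1.57, -1.805]
ft_force: [-1.4, -0.3, 0.4]
width: 0.751
```

```bash
python3 - <<'E'
from p1 import *
b=bot.observe(); print(b['position'],b['ft_force'].round(1),b['width'])
f=cam('top');cv2.imwrite('pics/t16.png',f['img']); g=cam('scene'); cv2.imwrite('pics/s16.png',cv2.resize(g['img'][270:430,130:290],None,fx=4,fy=4))
cv2.imwrite('pics/t16c.png',cv2.resize(f['img'][180:285,400:520],None,fx=5,fy=5,interpolation=2))
E
```

```text
[ 493.6120653  -148.17116261  272.22093061] [-1.4 -0.3  0.4] 0.751087037696704
```

View pics/t16.png

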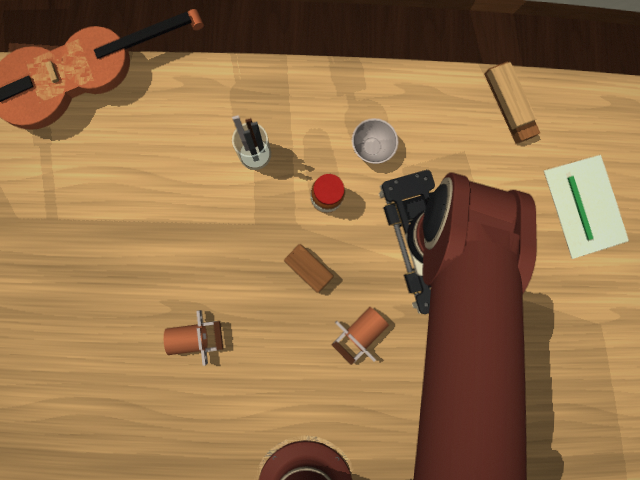

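View pics/s16.png

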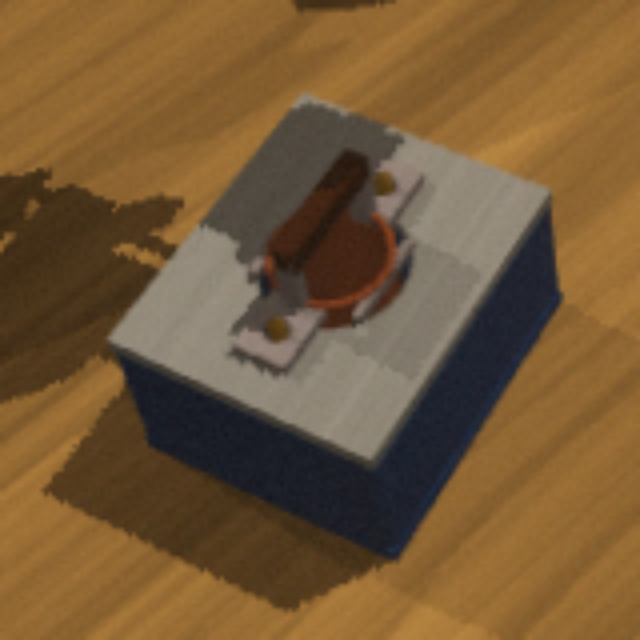

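View pics/t16c.png

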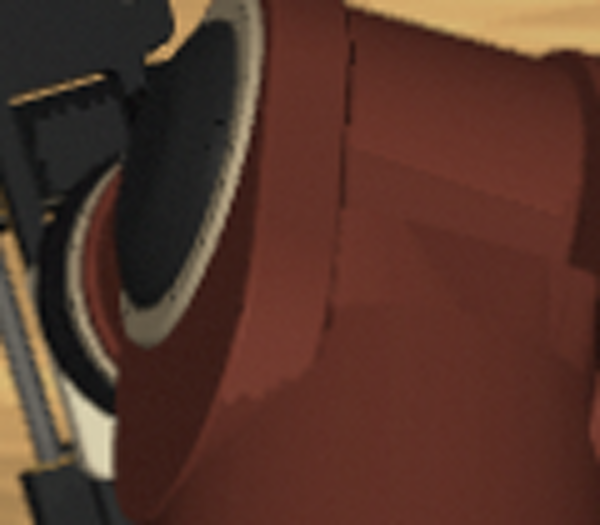

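```bash
python3 - <<'E'
from h import *
print(bot.sign_off())
E
```

```text
the job is handed in; nothing more can be done
None
```

I stood the pot upright on the bench and released it. I then took it by its bar and seated it in the warmer, and I handed the job in at about 28 s. `bot.sign_off()` reports no verdict.

- **Upright on the bench:** I clasped the lying pot across y below the ears, turned it 90° and set it down. After release it stood upright at about (488, 385), and the top and wrist views agreed to within about 2 mm.
- **Seating:** I gripped the bar from above and checked a peg through the ear hole twice on the way down; it was within about 0.6 mm. Contact with the deck came at TCP height 102.1, the height I had worked out for fully home, and only then did I let go.
- **Last checks:** The scene view shows both pegs through the ear holes and the ears flat on the deck. In the top view the jar of files, varnish jar, bowl and sanding block show no movement from the first picture, judged by eye rather than measured. The arm ended clear of everything.
- **What fell short:** My three estimates of the warmer centre differed by about 2 mm along y, so I used the view through the ear hole to settle it. The last top view of the seated pot was blocked by the arm, so the final check rests on the scene and wrist views.

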